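# Scoop the adapters out of the plaster chips

## Robot

A 6-joint arm with a two-finger parallel gripper is mounted at the origin on the work surface. World frame = base frame: x ahead of the robot, y to its left, z up, the work surface at z = 0. Lengths are in m, angles in rad, forces in N, time in s.
With the tool pointing down it reaches from about 0.35 to 0.975 m from the base axis. Payload 4.9 kg.
Tool frame: the origin (TCP) lies between the finger pads; the fingertips stand 22 mm ahead of it and the grasp point (between the pads) lies 3 mm ahead of it; z points along the fingers, y is the line along which they close (so a half turn about z gives the same grasp; the last joint's range is limited). The gripper opens to 85 mm and grips with 20 to 120 N. Pads are 22 mm wide; open, the fingers measure 114 mm over their backs; the gripper's body (76 mm by 85 mm) begins 54 mm behind the grasp point. The pads swing forward as they close: fully open they stand 13 mm farther back than shut.
Start: joints at [-1.233, 0.053, 1.613, -0, 1.476, -0.119], TCP at [0.276, -0.561, 0.253] pointing down, gripper open.
Joint ranges: [-3.01, 3.01], [-1.01, 2.22], [0.06, 2.58], [-1.02, 4.17], [0.09, 2.62], [-3.14, 3.14]. Speed limits (rad/s): [2.57, 2.57, 3.14, 3.14, 3.14, 3.14].

## Interface

Orientations are given as a unit quaternion [w, x, y, z].
In Python, from plant import state, grab_frame, get_calibration, job_done, recognise, regions_of gives the robot as it stands.
- The arm moves only by the tool apply_moves, never from a script. Its argument "targets" is a list of rows, each an object with "translation": the shift along the tool's x, y, z normalised to -1 to 1, where 1 is 100 mm, a list of three; "twist": the turn about the tool's z normalised to -1 to 1, where 1 is 0.1 rad; "hand": the opening, from 0 (shut) to 1 (fully open). A call has 1 to 8 rows; each row shifts and turns the commanded pose from where the row before left it, along the tool's axes as they then stand; what a row does not reach is not made up. A row lasts 1/10 s, in which the tool goes at most 50 mm and 8.59 degrees, less where a joint would pass 70% of its speed; a pose out of reach is approached as far as the arm can. A call with a number of a shift or a turn outside -1 to 1 is refused whole. A call with a gripper value outside its range is refused whole. The fingers move at their own pace and stop on an object; the grip force is fixed at half the most. Time passes only in rows, so rows that do not move let the fingers close. It gives the time, the measured TCP pose, the force, the opening and the grip force at its end, in the units of the state.
- state(): the state, without advancing time (a new reading comes with each control period).
- grab_frame(name): name is "scene" or "side" or "wrist"; returns the picture (480x640x3 uint8, red, green, blue); there is no depth.
- get_calibration(name): a dict with "camera_matrix" (3x3 intrinsics, pixels), "pose" (4x4, takes a point from camera to world coordinates). Camera axes: x right, y up, looking along -z (the intrinsics and any distortion apply to the point x, -y, -z); pixel columns grow to the right and rows downward; lengths in m; the calibration is good to about 2 mm. A picture is of the moment at which its call begins: read the wrist's pose just before it. get_calibration takes no time and is no camera call; for the wrist camera it gives the pose at the moment of the call.
- job_done(): hands the job in; it is judged then, once.
Trained networks look in the newest picture that a camera, given by its name, has taken for a name from the list of things; names that differ only in an ending like _2 or _b are one class to them, and where a whole thing is asked for, a point or a joint stands for the part that bears it (a point fixed in the world has none). Each returns a list of dicts, best first, with "score" (0 to 1); they miss things now and then, are a little off and sometimes report something else, mostly with a low value. They report only what shows in the picture. A call takes as long as a camera call. They do not tell look-alikes from the thing itself.
- recognise(camera, query): "point" ([x, y, z] in m, in world coordinates, good to about 4 mm: the middle of the surface that is visible of it).
- regions_of(camera, query): "pixels" (480x640 bool, what is visible of it).
The state is a dict: "time": time; "joint_pos": joint angles; "joint_vel": joint speeds; "joint_efforts": joint torques, N m; "tool_pos": TCP position; "tool_rot": TCP orientation; "contact_force": force on the tool from outside, world axes, zero at the start; "ft_torque": the same for the moment, N m; "gripper_width": opening from 0.0 (shut) to 1.0 (fully open); "grasp_force": force on a finger pad.
Only numpy, scipy, OpenCV 4.12 (cv2) and the standard library are available. Lean on these libraries where they do the work, as an engineer would, in place of code of your own. Each camera call takes 0.05 s, during which the arm holds its last target. There are 200 camera calls.

## Task

Take the slotted scoop by its handle, scoop the two blue adapters out of the catch tray so that the plaster chips fall back through the slots and stay in the tray, and tip both adapters from low down into the red bin. Handle adapters and chips only with the scoop, never with the fingers, and then lay the scoop back on its black mat, right way up, and let go. Leave the bottle, the tin and the pencil cup undisturbed.

Things in the scene. Friction and masses are not known exactly. Their poses are not given: they have to be found in the camera images.
- scoop_grip (a point): Middle of the black handle (half-height) of the loose slotted steel scoop, 0.24 kg, which lies level on the mat. Scoop axes at all its points: x from handle to nose, y across, z up. Handle 18 mm wide (y), 22 mm thick, straight 57 mm either side of this point, rising 12 degrees away from the basket. The scoop balances about 90 mm ahead of this point, so grip firmly (60 N or more).
- scoop_nose (a point): Middle of the scoop's open front edge, underside: 179 mm ahead (x) and 55 mm below (z) the handle point. The floor is six round bars 4 mm thick from back to nose, 24 mm apart: slots 20 mm wide, open at the nose (no lip), tied by a thin cross wire at the bend. The bars are flat for 70 mm, then bend up 13 degrees over the last 30 mm, so the nose is 7 mm up when the scoop lies flat. Adapters slide on it at 30 to 45 degrees.
- scoop_mid (a point): Middle of the scoop's basket, 12 mm above the underside of its flat floor, 50 mm behind the nose; same axes. The basket is 100 mm long and 124 mm wide outside (116 mm inside), with side and back walls 33 mm high and 4 mm thick (the sides stop 40 mm short of the nose); top and front open.
- mat: Black rubber mat, 240 x 170 x 4 mm, fixed flat on the bench to the robot's left or right; its long side along its x axis. The scoop lies on it at the start. Origin at the middle of its underside.
- tray: Grey sheet-metal tray fixed on the bench, 4 mm thick; origin on the bench under its floor. Inside y from -72 to 72 mm, side walls 56 mm high. Flat floor, top 4 mm up, from x = -136 mm (near wall, 16 mm high, outside at -140) to x = 100 mm; then the far end slopes up and away at 60 degrees to its rim at x = 130 mm, 56 mm high. Floor nearer than x = -70 mm is empty at first.
- bin: Red plastic parts bin, open on top, fixed to the bench on the side where the mat is not; 150 mm (x) by 200 mm (y) outside, 60 mm high, walls and floor 4 mm thick. Origin at the middle of its underside.
- adapter0: Prosthetic pyramid adapter: blue round body 38 mm across and 24 mm high, its underside bevelled to 24 mm across, with a 22 mm square steel block on top (33 mm high in all), 70 to 120 g, lying loose in the tray. Origin at the middle of its underside, z up through the block. Wider than the scoop's slots.
- adapter1: Prosthetic pyramid adapter: blue round body 38 mm across and 24 mm high, its underside bevelled to 24 mm across, with a 22 mm square steel block on top (33 mm high in all), 70 to 120 g, lying loose in the tray. Origin at the middle of its underside, z up through the block. Wider than the scoop's slots.
- chip0: White plaster chip, a lump 14 to 16 mm across and 12 to 14 mm high, 10 g, loose in the tray. Origin at the middle of its underside. It fits through the scoop's 20 mm slots.
- chip1: White plaster chip, a lump 14 to 16 mm across and 12 to 14 mm high, 10 g, loose in the tray. Origin at the middle of its underside. It fits through the scoop's 20 mm slots.
- chip2: White plaster chip, a lump 14 to 16 mm across and 12 to 14 mm high, 10 g, loose in the tray. Origin at the middle of its underside. It fits through the scoop's 20 mm slots.
- chip3: White plaster chip, a lump 14 to 16 mm across and 12 to 14 mm high, 10 g, loose in the tray. Origin at the middle of its underside. It fits through the scoop's 20 mm slots.
- chip4: White plaster chip, a lump 14 to 16 mm across and 12 to 14 mm high, 10 g, loose in the tray. Origin at the middle of its underside. It fits through the scoop's 20 mm slots.
- chip5: White plaster chip, a lump 14 to 16 mm across and 12 to 14 mm high, 10 g, loose in the tray. Origin at the middle of its underside. It fits through the scoop's 20 mm slots.
- bottle: White plastic bottle with blue cap, 58 mm across, 155 mm high, standing beyond the tray to one side. Bystander. Origin at the middle of its underside.
- tin: Yellow tin, 68 mm across, 80 mm high, standing beyond the tray to one side. Bystander. Origin at the middle of its underside.
- cup: Grey cup with pencils, 50 mm across, 85 mm high (pencils to 140 mm), standing on the robot's side, left of the tray's near end. Bystander. Origin at the middle of its underside.
Things that resemble listed ones, but are neither listed nor needed, are in the scene too. Leave any brown or white look-alike of the adapter1 alone.

How it is judged:
On the way:
1. at least one adapter rides in the scoop, lifted clear above the tray, with no chip in the scoop ((((x of adapter0 in the frame of scoop_mid between -0.054 and 0.06 m and y of adapter0 in the frame of scoop_mid between -0.064 and 0.064 m and z of adapter0 in the frame of scoop_mid between -0.03 and 0.05 m) and z of adapter0 in the frame of tray above 0.07 m) or ((x of adapter1 in the frame of scoop_mid between -0.054 and 0.06 m and y of adapter1 in the frame of scoop_mid between -0.064 and 0.064 m and z of adapter1 in the frame of scoop_mid between -0.03 and 0.05 m) and z of adapter1 in the frame of tray above 0.07 m)) and not (x of chip0 in the frame of scoop_mid between -0.054 and 0.06 m and y of chip0 in the frame of scoop_mid between -0.064 and 0.064 m and z of chip0 in the frame of scoop_mid between -0.03 and 0.05 m) and not (x of chip1 in the frame of scoop_mid between -0.054 and 0.06 m and y of chip1 in the frame of scoop_mid between -0.064 and 0.064 m and z of chip1 in the frame of scoop_mid between -0.03 and 0.05 m) and not (x of chip2 in the frame of scoop_mid between -0.054 and 0.06 m and y of chip2 in the frame of scoop_mid between -0.064 and 0.064 m and z of chip2 in the frame of scoop_mid between -0.03 and 0.05 m) and not (x of chip3 in the frame of scoop_mid between -0.054 and 0.06 m and y of chip3 in the frame of scoop_mid between -0.064 and 0.064 m and z of chip3 in the frame of scoop_mid between -0.03 and 0.05 m) and not (x of chip4 in the frame of scoop_mid between -0.054 and 0.06 m and y of chip4 in the frame of scoop_mid between -0.064 and 0.064 m and z of chip4 in the frame of scoop_mid between -0.03 and 0.05 m) and not (x of chip5 in the frame of scoop_mid between -0.054 and 0.06 m and y of chip5 in the frame of scoop_mid between -0.064 and 0.064 m and z of chip5 in the frame of scoop_mid between -0.03 and 0.05 m)), for 0.2 s.
At the end, for the whole second after the job is handed in: Both adapters lie still inside the red bin, all six chips are inside the tray, and the scoop lies level (within 7 degrees), right way up, with the middle of its basket over the rubber mat (x of adapter0 in the frame of bin between -0.071 and 0.071 m and y of adapter0 in the frame of bin between -0.096 and 0.096 m and z of adapter0 in the frame of bin between 0 and 0.05 m and linear speed of each of adapter0, adapter1 below 0.02 m/s and x of adapter1 in the frame of bin between -0.071 and 0.071 m and y of adapter1 in the frame of bin between -0.096 and 0.096 m and z of adapter1 in the frame of bin between 0 and 0.05 m and x of chip0 in the frame of tray between -0.138 and 0.13 m and y of chip0 in the frame of tray between -0.074 and 0.074 m and z of chip0 in the frame of tray between -0.005 and 0.06 m and x of chip1 in the frame of tray between -0.138 and 0.13 m and y of chip1 in the frame of tray between -0.074 and 0.074 m and z of chip1 in the frame of tray between -0.005 and 0.06 m and x of chip2 in the frame of tray between -0.138 and 0.13 m and y of chip2 in the frame of tray between -0.074 and 0.074 m and z of chip2 in the frame of tray between -0.005 and 0.06 m and x of chip3 in the frame of tray between -0.138 and 0.13 m and y of chip3 in the frame of tray between -0.074 and 0.074 m and z of chip3 in the frame of tray between -0.005 and 0.06 m and x of chip4 in the frame of tray between -0.138 and 0.13 m and y of chip4 in the frame of tray between -0.074 and 0.074 m and z of chip4 in the frame of tray between -0.005 and 0.06 m and x of chip5 in the frame of tray between -0.138 and 0.13 m and y of chip5 in the frame of tray between -0.074 and 0.074 m and z of chip5 in the frame of tray between -0.005 and 0.06 m and x of scoop_mid in the frame of mat between -0.12 and 0.12 m and y of scoop_mid in the frame of mat between -0.085 and 0.085 m and z of scoop_mid in the frame of mat between 0 and 0.04 m and angle between scoop_mid's own z axis and vertical below 0.12 rad); the robot touches nothing.
It fails at once if the fingers touch an adapter or a chip (contact force between the fingers and adapter0 above 0.3 N or contact force between the fingers and adapter1 above 0.3 N or contact force between the fingers and chip0 above 0.3 N or contact force between the fingers and chip1 above 0.3 N or contact force between the fingers and chip2 above 0.3 N or contact force between the fingers and chip3 above 0.3 N or contact force between the fingers and chip4 above 0.3 N or contact force between the fingers and chip5 above 0.3 N).
It fails at once if an adapter is anywhere but in the tray, in the scoop or in (or just over) the red bin (not ((x of adapter0 in the frame of tray between -0.15 and 0.142 m and y of adapter0 in the frame of tray between -0.086 and 0.086 m and z of adapter0 in the frame of tray between -0.005 and 0.16 m) or (x of adapter0 in the frame of bin between -0.083 and 0.083 m and y of adapter0 in the frame of bin between -0.108 and 0.108 m and z of adapter0 in the frame of bin between 0 and 0.16 m) or (x of adapter0 in the frame of scoop_mid between -0.054 and 0.06 m and y of adapter0 in the frame of scoop_mid between -0.064 and 0.064 m and z of adapter0 in the frame of scoop_mid between -0.03 and 0.05 m)) or not ((x of adapter1 in the frame of tray between -0.15 and 0.142 m and y of adapter1 in the frame of tray between -0.086 and 0.086 m and z of adapter1 in the frame of tray between -0.005 and 0.16 m) or (x of adapter1 in the frame of bin between -0.083 and 0.083 m and y of adapter1 in the frame of bin between -0.108 and 0.108 m and z of adapter1 in the frame of bin between 0 and 0.16 m) or (x of adapter1 in the frame of scoop_mid between -0.054 and 0.06 m and y of adapter1 in the frame of scoop_mid between -0.064 and 0.064 m and z of adapter1 in the frame of scoop_mid between -0.03 and 0.05 m))).
It fails at once if a plaster chip leaves the tray (not (x of chip0 in the frame of tray between -0.15 and 0.142 m and y of chip0 in the frame of tray between -0.086 and 0.086 m and z of chip0 in the frame of tray between -0.005 and 0.16 m) or not (x of chip1 in the frame of tray between -0.15 and 0.142 m and y of chip1 in the frame of tray between -0.086 and 0.086 m and z of chip1 in the frame of tray between -0.005 and 0.16 m) or not (x of chip2 in the frame of tray between -0.15 and 0.142 m and y of chip2 in the frame of tray between -0.086 and 0.086 m and z of chip2 in the frame of tray between -0.005 and 0.16 m) or not (x of chip3 in the frame of tray between -0.15 and 0.142 m and y of chip3 in the frame of tray between -0.086 and 0.086 m and z of chip3 in the frame of tray between -0.005 and 0.16 m) or not (x of chip4 in the frame of tray between -0.15 and 0.142 m and y of chip4 in the frame of tray between -0.086 and 0.086 m and z of chip4 in the frame of tray between -0.005 and 0.16 m) or not (x of chip5 in the frame of tray between -0.15 and 0.142 m and y of chip5 in the frame of tray between -0.086 and 0.086 m and z of chip5 in the frame of tray between -0.005 and 0.16 m)).
It fails at once if an adapter is dropped from about 20 cm or more, or flung (moves faster than 2 m/s) (linear speed of any of adapter0, adapter1 above 2 m/s).
It fails at once if the bottle, the tin or the pencil cup is shifted by more than 20 mm or tipped (distance of any of bottle, tin, cup from where it was at the start of the episode above 0.02 m or angle between any of bottle, tin, cup's own z axis and vertical above 0.25 rad).
It also fails if it takes over 72 s, if anything falls off the work surface, if the arm or the gripper's body presses on something with over 40 N, if the wrist force passes 120 N, or if a joint passes its speed limit or range.

## Working session

There is one attempt and no reset: what is moved stays moved. The work goes in short steps, Python scripts to look and compute and a tool call to move; the robot and the scene stay as the last step left them, time stands still between calls to the robot, and variables do not carry over. Pictures are saved under pics/ and viewed, at most 10 in all, crops included, and the job is handed in when it is done.

Besides the shell and the picture viewer there is one more tool, called after "Emit:" in YAML: its name, and indented under it one key for each argument. apply_moves: Moves the arm, as the interface text tells. Its arguments: {"type":"object","properties":{"targets":{"type":"array"}},"required":["targets"]}

```bash
ls; mkdir -p pics; python3 - <<'E'
from plant import *
import cv2,numpy as np
s=state();print({k:np.round(v,3) for k,v in s.items()})
ims=[]
for c in("scene","side"):
    im=grab_frame(c);cv2.imwrite(f"pics/{c}0.png",im[:,:,::-1])
    k=get_calibration(c);print(c,np.round(k["camera_matrix"],0).tolist(),np.round(k["pose"],3).tolist())
    for q in["scoop_grip","scoop_nose","scoop_mid","mat","tray","bin","adapter0","chip0","bottle","tin","cup"]:
        print(q,[(np.round(r["point"],3).tolist(),round(r["score"],2)) for r in recognise(c,q)])
print(state()["time"])
E
```

```text
pics
{'time': np.float64(0.0), 'joint_pos': array([-1.233,  0.053,  1.614, -0.   ,  1.476, -0.119]), 'joint_vel': array([-0.001, -0.001,  0.001,  0.   , -0.001,  0.   ]), 'joint_efforts': array([ 1.0000e-03, -3.9368e+01, -3.7018e+01, -0.0000e+00,  7.0000e-03,
        0.0000e+00]), 'tool_pos': array([ 0.275, -0.56 ,  0.252]), 'tool_rot': array([-0.001,  0.974,  0.226, -0.   ]), 'contact_force': array([-0.085,  0.009, -0.233]), 'ft_torque': array([-0.033, -0.028, -0.02 ]), 'grasp_force': np.float64(0.0), 'gripper_width': np.float64(1.001)}
scene [[512.0, 0.0, 323.0], [0.0, 512.0, 232.0], [0.0, 0.0, 1.0]] [[-0.634, -0.591, 0.499, 1.07], [0.773, -0.496, 0.395, 0.421], [0.014, 0.636, 0.771, 0.822], [0.0, 0.0, 0.0, 1.0]]
scoop_grip [([0.546, -0.27, 0.031], 0.63)]
scoop_nose [([0.547, -0.273, 0.03], 0.6)]
scoop_mid [([0.547, -0.273, 0.034], 0.96)]
mat [([0.571, -0.284, 0.008], 0.79)]
tray [([0.641, -0.035, 0.003], 0.8)]
bin [([0.528, 0.317, 0.004], 0.8)]
adapter0 [([0.624, 0.132, 0.023], 0.89), ([0.404, 0.018, 0.024], 0.78), ([0.694, 0.034, 0.029], 0.69), ([0.602, -0.067, 0.029], 0.63)]
chip0 []
bottle [([0.79, 0.232, 0.102], 0.64)]
tin [([0.788, -0.205, 0.068], 0.58)]
cup [([0.356, 0.153, 0.066], 0.55)]
side [[469.0, 0.0, 320.0], [0.0, 469.0, 242.0], [0.0, 0.0, 1.0]] [[-0.848, 0.39, -0.358, 0.272], [-0.529, -0.628, 0.57, 0.509], [-0.003, 0.673, 0.739, 0.722], [0.0, 0.0, 0.0, 1.0]]
scoop_grip [([0.544, -0.266, 0.035], 0.82)]
scoop_nose [([0.544, -0.265, 0.034], 0.64)]
scoop_mid [([0.541, -0.266, 0.032], 0.66)]
mat [([0.529, -0.272, 0.004], 0.61)]
tray [([0.63, -0.037, 0.018], 0.61)]
bin [([0.55, 0.325, 0.003], 0.88)]
adapter0 [([0.611, 0.134, 0.023], 0.89), ([0.392, 0.019, 0.025], 0.86), ([0.678, 0.028, 0.033], 0.69), ([0.591, -0.065, 0.031], 0.57)]
chip0 []
bottle [([0.76, 0.232, 0.092], 0.85), ([0.765, -0.205, 0.065], 0.41)]
tin [([0.766, -0.207, 0.063], 0.93)]
cup [([0.347, 0.158, 0.064], 0.86)]
1.2
```

View pics/scene0.png

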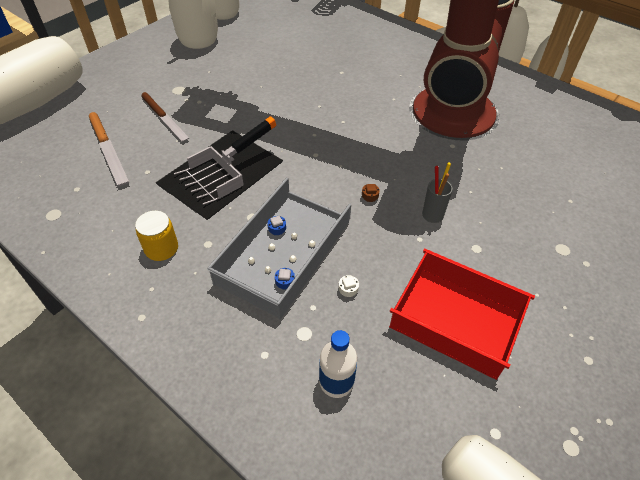

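View pics/side0.png

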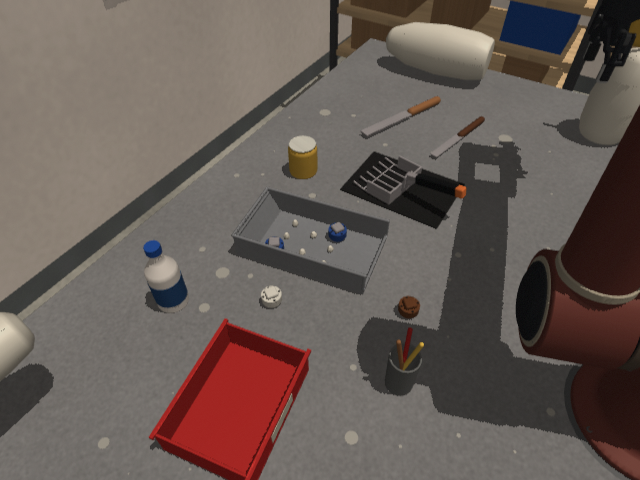

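Look-alikes for the adapters in scene0: brown at (370,192), white at (348,286), both on the bench. The two real blue ones are inside the tray at (277,225) and (285,277). The scoop is on the mat at (215,175), with its orange-tipped handle end at (270,122). The knives at (100,150) and (165,118) are distractors. The bin is at (465,310).

Next I'll fit the planar poses from the masks.

```bash
cat > h.py <<'E'
from plant import *
import cv2,numpy as np
from scipy.optimize import minimize
from scipy.spatial.transform import Rotation as R
def proj(c,P,k=None):
    k=k or get_calibration(c);T=np.linalg.inv(k["pose"]);P=np.atleast_2d(P)
    q=P@T[:3,:3].T+T[:3,3];q=q*[1,-1,-1]
    d=k.get("distortion",k.get("dist_coeffs",np.zeros(5)))
    return cv2.projectPoints(q,np.zeros(3),np.zeros(3),k["camera_matrix"],np.asarray(d,float))[0][:,0]
def back(c,uv,z,k=None):
    k=k or get_calibration(c);K=k["camera_matrix"]
    d=k.get("distortion",k.get("dist_coeffs",np.zeros(5)))
    q=cv2.undistortPoints(np.array(uv,float).reshape(-1,1,2),K,np.asarray(d,float))[:,0]
    D=np.c_[q[:,0],-q[:,1],-np.ones(len(q))]@k["pose"][:3,:3].T;o=k["pose"][:3,3]
    return o+D*((z-o[2])/D[:,2])[:,None]
def place(p,M):
    c,s=np.cos(p[2]),np.sin(p[2]);return np.c_[M[:,0]*c-M[:,1]*s+p[0],M[:,0]*s+M[:,1]*c+p[1],M[:,2]]
def fit(masks,M,p0,excl={}):
    ks={c:get_calibration(c) for c in masks}
    def cost(p):
        t=0
        for c,m in masks.items():
            h=cv2.convexHull(proj(c,place(p,M),ks[c]).astype(np.float32))[:,0]
            im=np.zeros((480,640),np.uint8);cv2.fillConvexPoly(im,np.round(h*16).astype(np.int32),1,cv2.LINE_AA,4)
            b=(im>0)&~excl.get(c,np.zeros_like(m));a=m&~excl.get(c,np.zeros_like(m))
            t+=(a^b).sum()/(a|b).sum()
        return t
    best=min((minimize(cost,p0+np.array([0,0,dy]),method="Nelder-Mead",options=dict(initial_simplex=p0+np.array([0,0,dy])+np.array([[0,0,0],[.02,0,0],[0,.02,0],[0,0,.15]]))) for dy in(-.3,-.1,.1,.3)),key=lambda r:r.fun)
    return best.x,best.fun
def box(x0,x1,y0,y1,z0,z1): return np.array([[x,y,z] for x in(x0,x1) for y in(y0,y1) for z in(z0,z1)])
E
python3 - <<'E'
from h import *
print(get_calibration("scene").keys(), get_calibration("scene"))
m={}
for c in("scene","side"):
    im=grab_frame(c)
    for q in["tray","bin","mat","scoop_mid","adapter0","chip0"]:
        r=regions_of(c,q)
        if q=="adapter0" or q=="chip0":
            for x in r:
                v,u=np.nonzero(x["pixels"]);print(c,q,round(x["score"],2),[int(u.mean()),int(v.mean())],len(u))
        elif r: m[c,q]=r[0]["pixels"]; print(c,q,[(round(x["score"],2),int(x["pixels"].sum())) for x in r])
np.save("masks.npy",m,allow_pickle=True)
T=np.r_[box(-.14,.1,-.076,.076,0,.056)[[0,2,4,6]],[[x,y,z] for y in(-.076,.076) for x,z in((-.14,.016),(-.117,.056),(.134,.056))]]
B=box(-.075,.075,-.1,.1,0,.06)
Mt=box(-.12,.12,-.085,.085,0,.004)
def g(q):return {c:m[c,q] for c in("scene","side") if (c,q) in m}
# chips/adapters are holes in the tray: fill
def fill(a):
    o={}
    for c,x in a.items():
        h=cv2.convexHull(np.argwhere(x)[:,::-1].astype(np.int32));im=np.zeros((480,640),np.uint8);cv2.fillConvexPoly(im,h,1);o[c]=im>0
    return o
T2=np.r_[box(-.14,.1,-.076,.076,0,.056),[[.134,y,.056] for y in(-.076,.076)]]
for nm,M,p0,q in(("tray near-cut",T,[.64,-.035,0],"tray"),("tray box",T2,[.64,-.035,0],"tray"),("bin",B,[.54,.32,0],"bin"),("mat",Mt,[.55,-.28,0],"mat")):
    a=fill(g(q))
    for s in ([0,np.pi] if "tray" in nm else [0,np.pi/2]):
        p,f=fit(a,M,np.array(p0)+[0,0,s]);print(nm,np.round(p,4),round(f,3))
E
```

```text
dict_keys(['camera_matrix', 'pose']) {'camera_matrix': array([[511.96397662,   0.        , 322.54384837],
       [  0.        , 511.96397662, 232.48522066],
       [  0.        ,   0.        ,   1.        ]]), 'pose': array([[-0.63413152, -0.59066267,  0.49899381,  1.06950614],
       [ 0.77309557, -0.4961449 ,  0.39517524,  0.4214506 ],
       [ 0.01415797,  0.63636298,  0.77125982,  0.82189443],
       [ 0.        ,  0.        ,  0.        ,  1.        ]])}
scene bin [(0.45, 1956)]
scene mat [(0.9, 4286)]
scene scoop_mid [(0.85, 1730)]
scene adapter0 0.9 [348, 285] 329
scene adapter0 0.73 [276, 224] 279
scene adapter0 0.69 [277, 249] 9560
scene adapter0 0.66 [283, 277] 303
scene adapter0 0.58 [461, 313] 10880
scene adapter0 0.49 [370, 192] 267
side tray [(0.6, 9757)]
side bin [(0.6, 15543)]
side mat [(0.98, 3645)]
side scoop_mid [(0.76, 1571)]
side adapter0 0.8 [270, 296] 326
side adapter0 0.58 [337, 231] 292
side adapter0 0.55 [408, 306] 385
side chip0 0.35 [275, 241] 156
tray near-cut [ 0.6345 -0.0283  0.172 ] 0.034
tray near-cut [ 0.6217 -0.0302  3.3211] 0.113
tray box [ 0.6345 -0.0276  0.1751] 0.026
tray box [ 0.6221 -0.0303  3.313 ] 0.054
bin [0.5443 0.3173 0.1625] 1.036
bin [0.5441 0.3176 0.1651] 1.036
mat [ 0.5499 -0.2952 -0.0021] 0.038
mat [ 0.55   -0.295   3.1391] 0.038
```

```bash
python3 - <<'E'
from h import *
m=np.load("masks.npy",allow_pickle=True).item()
red={};tr={"side":m["side","tray"]}
for c in("scene","side"):
    im=grab_frame(c).astype(int);r,g,b=im[...,0],im[...,1],im[...,2]
    a=((r>110)&(g<60)&(b<60)).astype(np.uint8)
    n,l,st,ce=cv2.connectedComponentsWithStats(cv2.morphologyEx(a,cv2.MORPH_CLOSE,np.ones((5,5))))
    i=1+np.argmax(st[1:,4]);red[c]=l==i
    bl=((b>90)&(b>r*1.7)&(b>g*1.5)).astype(np.uint8);n,l,st,ce=cv2.connectedComponentsWithStats(cv2.morphologyEx(bl,cv2.MORPH_CLOSE,np.ones((7,7))))
    for i in range(1,n):
        if st[i,4]>60:print(c,"blue",ce[i].round(1),st[i].tolist(),back(c,[ce[i]],.02).round(3))
    og=((r>190)&(g>50)&(g<130)&(b<60));v,u=np.nonzero(og);print(c,"orange",np.median(u),np.median(v),len(u))
    print(c,"orange pt",back(c,[[np.median(u),np.median(v)]],.08).round(3))
    v,u=np.nonzero(m[c,"scoop_mid"]);
    x0,x1,y0,y1=(145,290,110,220) if c=="scene" else (340,485,140,250)
    t=cv2.resize(im[y0:y1,x0:x1].astype(np.uint8),None,fx=5,fy=5,interpolation=cv2.INTER_CUBIC)
    cv2.imwrite(f"pics/scoop_{c}.png",t[:,:,::-1])
r=regions_of("side","tray");grab_frame("scene")
for x in regions_of("scene","adapter0")+regions_of("scene","tray"):
    if 8000<x["pixels"].sum()<10300: tr["scene"]=x["pixels"]
B=box(-.075,.075,-.1,.1,0,.06);T2=np.r_[box(-.14,.1,-.076,.076,0,.016),[[x,y,.056] for x in(-.14,.134) for y in(-.076,.076)]]
print({k:int(v.sum()) for k,v in red.items()},tr.keys())
print("bin",fit(red,B,np.array([.54,.32,0])))
print("tray",fit(tr,T2,np.array([.635,-.03,.17])))
for c in tr: print("tray",c,fit({c:tr[c]},T2,np.array([.635,-.03,.17])))
E
```

```text
scene blue [276.6 224.6] [268, 217, 18, 13, 100] [[ 0.595 -0.075  0.02 ]]
scene blue [284.  277.4] [275, 268, 20, 17, 125] [[0.683 0.025 0.02 ]]
scene blue [339.9 340. ] [331, 330, 18, 21, 288] [[0.718 0.187 0.02 ]]
scene orange 432.0 319.0 609
scene orange pt [[0.616 0.298 0.08 ]]
side blue [337.9 230.7] [329, 224, 17, 12, 90] [[ 0.597 -0.078  0.02 ]]
side blue [151.3 246.2] [144, 241, 16, 12, 151] [[0.894 0.156 0.02 ]]
side orange 461.0 188.0 21
side orange pt [[ 0.415 -0.267  0.08 ]]
{'scene': 6953, 'side': 10919} dict_keys(['side', 'scene'])
bin (array([0.54303987, 0.317824  , 0.16040961]), np.float64(0.6968194889840587))
tray (array([ 0.63687256, -0.02672694,  0.17332335]), np.float64(0.2920198611612776))
tray side (array([ 0.63492506, -0.02890928,  0.17497568]), np.float64(0.08452708471682004))
tray scene (array([ 0.65160995, -0.02377616,  0.16991194]), np.float64(0.12467117624953025))
```

View pics/scoop_scene.png

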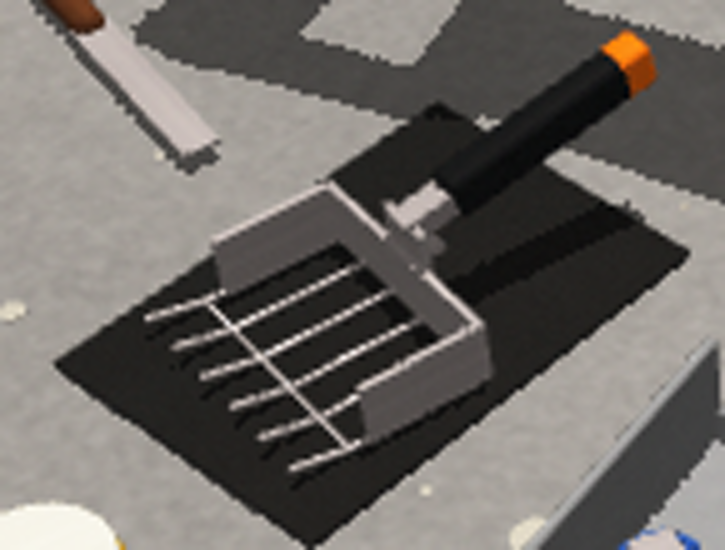

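View pics/scoop_side.png

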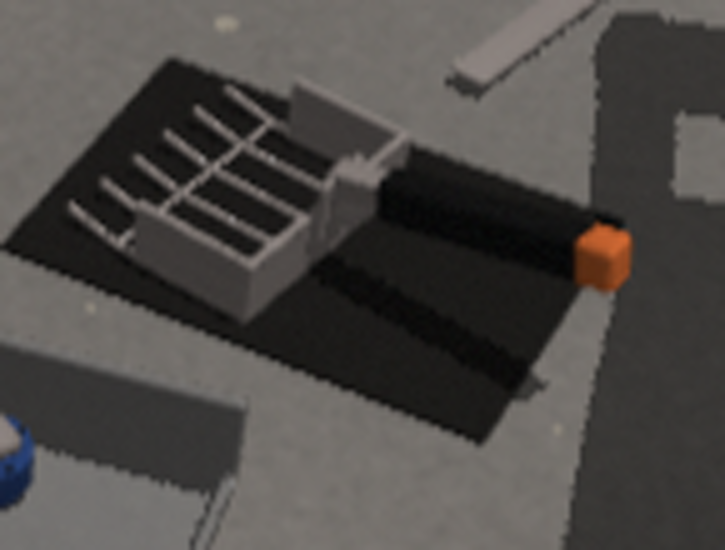

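```bash
python3 - <<'E'
from h import *
for c,a,b,o,f in(("scene",(148,319),(292,470),(628,62),(145,110)),("side",(230,90),(72,207),(602,260),(340,140))):
    P=lambda q,z:back(c,[np.array(q)/5+f],z)[0]
    t=[P(a,.013),P(b,.013)];n=(t[0]+t[1])/2;d=t[1]-t[0];o3=P(o,.081)
    print(c,"tips",np.round(t,4).tolist(),"w",np.linalg.norm(d).round(4),"nose",n.round(4),"yaw tips",np.round(np.arctan2(d[1],d[0])-np.pi/2,3),"tail",o3.round(4),"yaw",np.round(np.arctan2(*(n-o3)[1::-1]),3),"len",np.linalg.norm((n-o3)[:2]).round(4))
red={};out=[]
B=box(-.075,.075,-.1,.1,0,.06)
ims={}
for c in("scene","side"):
    im=grab_frame(c);ims[c]=im;x=im.astype(int);r,g,b=x[...,0],x[...,1],x[...,2]
    a=((r>70)&(r>2.5*g)&(r>2.5*b)).astype(np.uint8);a[:, :]*=1
    if c=="scene":a[:200]=0
    else:a[:310]=0;a[:,330:]=0
    n,l,st,ce=cv2.connectedComponentsWithStats(a);red[c]=l==1+np.argmax(st[1:,4])
    h=cv2.convexHull(np.argwhere(red[c])[:,::-1].astype(np.int32));z=np.zeros((480,640),np.uint8);cv2.fillConvexPoly(z,h,1);red[c]=z>0
p,f=fit(red,B,np.array([.54,.32,.16]));print("bin",p.round(4),f)
for c in red:print(c,fit({c:red[c]},B,np.array([.54,.32,.16])))
t=np.array([.6345,-.0280,.174])
F=[(-.136,-.072,.004),(-.136,.072,.004),(.1,.072,.004),(.1,-.072,.004),(-.136,-.072,.004)]
Rm=[(-.14,-.076,.056),(.134,-.076,.056),(.134,.076,.056),(-.14,.076,.056),(-.14,.076,0),(-.14,-.076,0),(-.14,-.076,.056)]
for c,(u,v,w,hh) in(("scene",(200,165,160,150)),("side",(225,180,175,115))):
    s=4;im=cv2.resize(ims[c][v:v+hh,u:u+w],None,fx=s,fy=s)[:,:,::-1].copy()
    for L in(F,Rm):
        q=(proj(c,place(t,np.array(L)))-[u,v]+.5)*s
        cv2.polylines(im,[q.astype(np.int32)],False,(0,255,0),1)
    cv2.imwrite(f"pics/tray_{c}.png",im)
E
```

```text
scene tips [[0.6279, -0.3564, 0.013], [0.649, -0.2381, 0.013]] w 0.1201 nose [ 0.6384 -0.2973  0.013 ] yaw tips -0.176 tail [ 0.4151 -0.2547  0.081 ] yaw -0.188 len 0.2274
side tips [[0.6252, -0.3575, 0.013], [0.6481, -0.2404, 0.013]] w 0.1193 nose [ 0.6367 -0.2989  0.013 ] yaw tips -0.193 tail [ 0.4116 -0.2535  0.081 ] yaw -0.199 len 0.2296
bin [0.5434 0.3169 0.1697] 0.09882669222753901
scene (array([0.53932706, 0.31928692, 0.16004659]), np.float64(0.049270551236131735))
side (array([0.54409138, 0.31681416, 0.16685694]), np.float64(0.021901506519812635))
```

View pics/tray_scene.png

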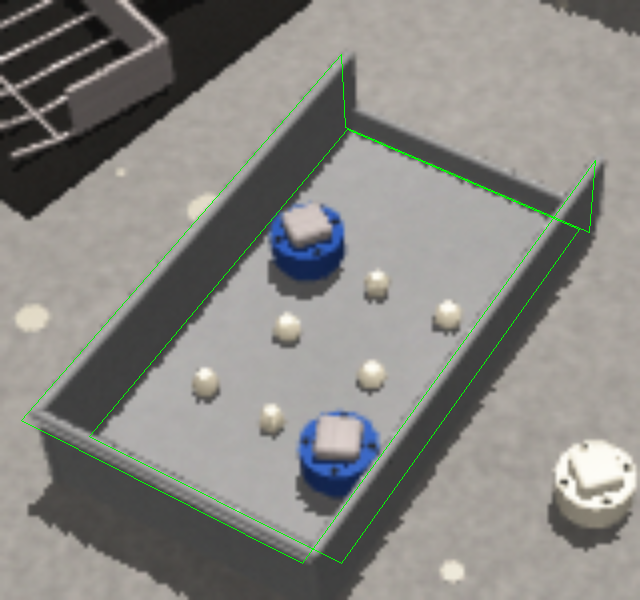

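The fitted tray outline runs about 3 mm left of the true rim, so the tray is near (0.633, -0.0265), yaw 0.174. Adapter A sits at tray (-42, -33) mm and B at (62, 47) mm. The six chips lie between them.

I'll go to the handle now.

Emit:
apply_moves:
  targets:
    - {"translation": [0.37, -0.23, 0], "twist": 0, "hand": 1}
    - {"translation": [0.37, -0.23, 0], "twist": 0, "hand": 1}
    - {"translation": [0.37, -0.23, 0], "twist": 0, "hand": 1}
    - {"translation": [0.37, -0.23, 0], "twist": 0, "hand": 1}
    - {"translation": [0.37, -0.23, 0], "twist": 0, "hand": 1}
    - {"translation": [0.37, -0.23, 0], "twist": 0, "hand": 1}
    - {"translation": [0.37, -0.23, 0], "twist": 0, "hand": 1}
    - {"translation": [0.37, -0.23, 0], "twist": 0, "hand": 1}

```text
time: 3.1
tool_pos: [0.4609, -0.2636, 0.2536]
tool_rot: [0.0, 0.974, 0.226, 0.0]
contact_force: [-0.1, -0.6, 0.2]
gripper_width: 1.003
grasp_force: 0.0
```

Emit:
apply_moves:
  targets:
    - {"translation": [0, 0, 0.1], "twist": 0.92, "hand": 1}
    - {"translation": [0, 0, 0.1], "twist": 0.92, "hand": 1}
    - {"translation": [0, 0, 0.1], "twist": 0.92, "hand": 1}
    - {"translation": [0, 0, 0.1], "twist": 0.92, "hand": 1}
    - {"translation": [0, 0, 0.1], "twist": 0.92, "hand": 1}
    - {"translation": [0, 0, 0.1], "twist": 0.92, "hand": 1}
    - {"translation": [0, 0, 0.1], "twist": 0.93, "hand": 1}
    - {"translation": [0, 0, 0], "twist": 0, "hand": 1}

```text
time: 3.9
tool_pos: [0.4594, -0.2646, 0.1816]
tool_rot: [-0.001, 0.996, -0.094, -0.001]
contact_force: [0.5, 0.3, -0.6]
gripper_width: 0.997
grasp_force: 0.0
```

```bash
cat >> h.py <<'E'
def tcp():
    s=state();x=R.from_quat(np.r_[s["tool_rot"][1:],s["tool_rot"][0]]).as_matrix();return s,s["tool_pos"],x,np.arctan2(x[1,0],x[0,0])
def need(target,yaw):
    s,p,x,y=tcp();print("t",round(s["time"],2),"tcp",p.round(4),"yaw",round(y,4),"F",s["contact_force"].round(1),"w",round(s["gripper_width"],3),"gf",round(float(s["grasp_force"]),1))
    print("shift units",((np.array(target)-p)@x*10).round(3),"twist",round((y-yaw)*10,2))
E
python3 - <<'E'
from h import *
need([.4618,-.2644,.069],-.189)
k=get_calibration("wrist");im=grab_frame("wrist");cv2.imwrite("pics/w1.png",im[:,:,::-1])
# predicted scoop points overlay
d=np.array([np.cos(-.189),np.sin(-.189)]);g=np.array([.4618,-.2644])
for a,z in((0,.066),(179/1e3,.013),(-.057,.09)): print(a,proj("wrist",[np.r_[g+a*d,z]],k).round(0))
E
```

```text
t 3.9 tcp [ 0.4594 -0.2646  0.1816] yaw -0.188 F [ 0.5  0.3 -0.6] w 0.997 gf 0.0
shift units [ 0.027 -0.005  1.126] twist 0.01
0 [[317. 237.]]
0.179 [[317. -67.]]
-0.057 [[317. 342.]]
```

View pics/w1.png

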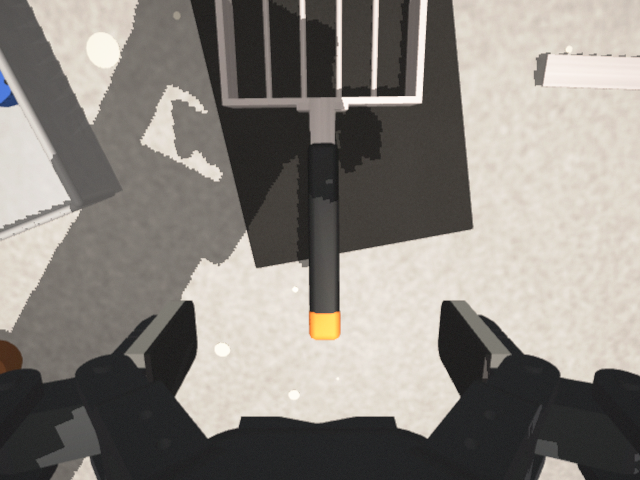

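The wrist view shows the handle straight ahead at columns 310–340, with its orange end at (325,325). It is about 2 mm to the right of the prediction, so I'll correct that, descend and grip.

Emit:
apply_moves:
  targets:
    - {"translation": [0.03, 0.02, 0.2], "twist": 0, "hand": 1}
    - {"translation": [0, 0, 0.2], "twist": 0, "hand": 1}
    - {"translation": [0, 0, 0.2], "twist": 0, "hand": 1}
    - {"translation": [0, 0, 0.2], "twist": 0, "hand": 0.9}
    - {"translation": [0, 0, 0.2], "twist": 0, "hand": 0.7}
    - {"translation": [0, 0, 0.13], "twist": 0, "hand": 0.5}
    - {"translation": [0, 0, 0], "twist": 0, "hand": 0}
    - {"translation": [0, 0, 0], "twist": 0, "hand": 0}

```text
time: 4.75
tool_pos: [0.4632, -0.2681, 0.0711]
tool_rot: [0.0, 0.996, -0.094, 0.0]
contact_force: [-0.3, -0.5, -0.1]
gripper_width: 0.219
grasp_force: 0.0
```

Emit:
apply_moves:
  targets:
    - {"translation": [0, 0, 0], "twist": 0, "hand": 0}
    - {"translation": [0, 0, 0], "twist": 0, "hand": 0}
    - {"translation": [0, 0, 0], "twist": 0, "hand": 0}

```text
time: 5.05
tool_pos: [0.4632, -0.2681, 0.0712]
tool_rot: [0.0, 0.996, -0.094, 0.001]
contact_force: [-0.3, -0.3, 1.6]
gripper_width: 0.199
grasp_force: 61.1
```

The scoop is gripped. The gripper only turns about its own z, so I'll pitch the scoop in the grip by pushing its nose against a wall. The inside far wall of the bin is within reach. Lifting and going there.

Emit:
apply_moves:
  targets:
    - {"translation": [0, 0, -0.3], "twist": 0, "hand": 0}
    - {"translation": [0, 0, -0.5], "twist": 0, "hand": 0}
    - {"translation": [0, 0, -0.5], "twist": 0, "hand": 0}
    - {"translation": [0, 0, -0.4], "twist": 0, "hand": 0}
    - {"translation": [-0.06, -0.2, -0.1], "twist": 0, "hand": 0}
    - {"translation": [-0.12, -0.4, 0], "twist": 0, "hand": 0}
    - {"translation": [-0.13, -0.46, 0], "twist": 0, "hand": 0}
    - {"translation": [-0.13, -0.46, 0], "twist": 0, "hand": 0}

```text
time: 5.85
tool_pos: [0.4472, -0.1088, 0.2502]
tool_rot: [-0.0, 0.996, -0.095, -0.0]
contact_force: [0.7, 1.2, -2.7]
gripper_width: 0.202
grasp_force: 60.8
```

Emit:
apply_moves:
  targets:
    - {"translation": [-0.13, -0.46, 0], "twist": 0, "hand": 0}
    - {"translation": [-0.13, -0.46, 0], "twist": 0, "hand": 0}
    - {"translation": [-0.13, -0.46, 0], "twist": 0, "hand": 0}
    - {"translation": [-0.13, -0.46, 0], "twist": 0, "hand": 0}
    - {"translation": [-0.13, -0.46, 0], "twist": 0, "hand": 0}
    - {"translation": [-0.13, -0.46, 0], "twist": 0, "hand": 0}
    - {"translation": [-0.13, -0.46, 0], "twist": 0, "hand": 0}
    - {"translation": [-0.13, -0.46, 0], "twist": 0, "hand": 0}

```text
time: 6.65
tool_pos: [0.4137, 0.2727, 0.2503]
tool_rot: [-0.0, 0.996, -0.094, 0.0]
contact_force: [1.1, -0.0, -1.8]
gripper_width: 0.201
grasp_force: 60.8
```

Emit:
apply_moves:
  targets:
    - {"translation": [-0.08, -0.48, 0], "twist": 0, "hand": 0}
    - {"translation": [-0.06, -0.3, 0], "twist": -0.5, "hand": 0}
    - {"translation": [0, 0, 0], "twist": -0.9, "hand": 0}
    - {"translation": [0, 0, 0], "twist": -0.9, "hand": 0}
    - {"translation": [0, 0, 0], "twist": -0.9, "hand": 0}
    - {"translation": [0, 0, 0], "twist": -0.3, "hand": 0}
    - {"translation": [0, 0, 0], "twist": 0, "hand": 0}
    - {"translation": [0, 0, 0], "twist": 0, "hand": 0}

```text
time: 7.45
tool_pos: [0.4154, 0.3498, 0.2502]
tool_rot: [0.0, 0.997, 0.08, -0.0]
contact_force: [1.0, 0.4, -1.4]
gripper_width: 0.196
grasp_force: 60.8
```

```bash
python3 - <<'E'
from h import *
need([.413,.295,.10],.165)
im=grab_frame("scene");im=im[180:400,270:560];a=cv2.resize(im,(790,599));cv2.imwrite("pics/s2.png",a[:,:,::-1])
E
```

```text
t 7.45 tcp [0.4154 0.3498 0.2502] yaw 0.1604 F [ 1.   0.4 -1.4] w 0.196 gf 60.8
shift units [-0.111  0.537  1.502] twist -0.05
```

View pics/s2.png

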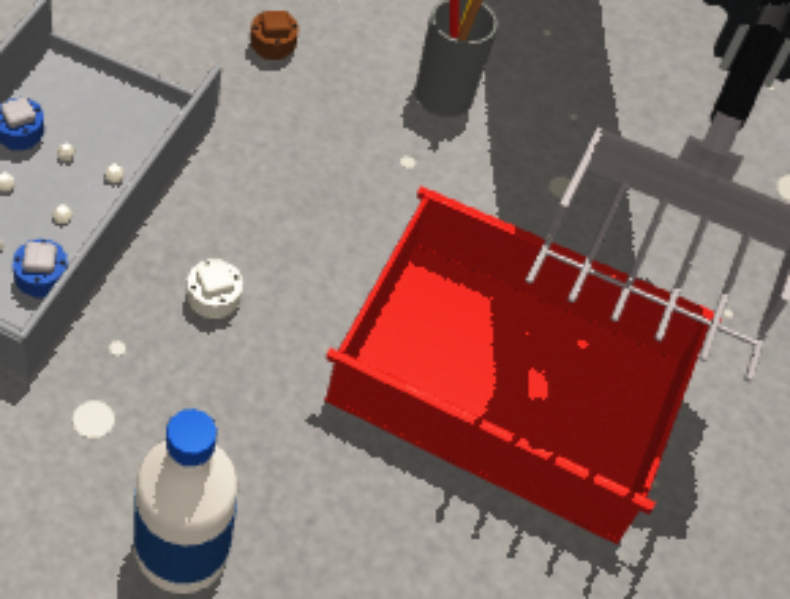

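The scoop is level over the bin but about 55 mm too far left. The bin's far wall runs from (330,380) to (650,505). I'll shift right and descend.

Emit:
apply_moves:
  targets:
    - {"translation": [-0.06, 0.3, 0], "twist": -0.05, "hand": 0}
    - {"translation": [-0.05, 0.24, 0.1], "twist": 0, "hand": 0}
    - {"translation": [0, 0, 0.4], "twist": 0, "hand": 0}
    - {"translation": [0, 0, 0.4], "twist": 0, "hand": 0}
    - {"translation": [0, 0, 0.4], "twist": 0, "hand": 0}
    - {"translation": [0, 0, 0.2], "twist": 0, "hand": 0}
    - {"translation": [0.1, 0, 0], "twist": 0, "hand": 0}
    - {"translation": [0.1, 0, 0], "twist": 0, "hand": 0}

```text
time: 8.3
tool_pos: [0.4329, 0.298, 0.1001]
tool_rot: [0.0, 0.997, 0.083, -0.001]
contact_force: [-35.3, -11.1, 12.4]
gripper_width: 0.206
grasp_force: 62.6
```

Emit:
apply_moves:
  targets:
    - {"translation": [0.05, 0, 0], "twist": 0, "hand": 0}
    - {"translation": [0.05, 0, 0], "twist": 0, "hand": 0}

```text
time: 8.5
tool_pos: [0.4336, 0.2979, 0.098]
tool_rot: [0.003, 0.996, 0.083, -0.015]
contact_force: [-40.9, -8.7, 12.3]
gripper_width: 0.203
grasp_force: 62.8
```

The nose is on the far wall. Now raise along the arc so the scoop pitches nose-down.

Emit:
apply_moves:
  targets:
    - {"translation": [0, 0, -0.12], "twist": 0, "hand": 0}
    - {"translation": [0.02, 0, -0.12], "twist": 0, "hand": 0}
    - {"translation": [0.03, 0, -0.12], "twist": 0, "hand": 0}

```text
time: 8.8
tool_pos: [0.4477, 0.3007, 0.137]
tool_rot: [0.0, 0.997, 0.083, -0.001]
contact_force: [-2.8, -1.0, -3.3]
gripper_width: 0.197
grasp_force: 60.8
```

```bash
cat >> h.py <<'E'
def spt(L,th,off=0.0):
    # scoop points (x fwd,y left,z up rel. grip) pitched th nose-down about grip -> world
    s,p,x,yaw=tcp();L=np.atleast_2d(np.array(L,float));c,sn=np.cos(th),np.sin(th)
    g=p+x[:,2]*.003+x[:,0]*off
    X=L[:,0]*c+L[:,2]*sn;Z=-L[:,0]*sn+L[:,2]*c
    f=np.array([np.cos(yaw),np.sin(yaw),0]);l=np.array([-f[1],f[0],0])
    return g+X[:,None]*f+L[:,1:2]*l+Z[:,None]*[0,0,1]
E
python3 - <<'E'
from h import *
for c in("wrist","side","scene"):
    k=get_calibration(c);im=grab_frame(c);r=regions_of(c,"scoop_mid")
    print(c,[(round(x["score"],2),int(x["pixels"].sum())) for x in r])
    if c=="wrist":
        if r:
            m=r[0]["pixels"];print([(v,int(m[v].sum()),int(np.argmax(m[v])),639-int(np.argmax(m[v][::-1]))) for v in range(0,300,12) if m[v].any()])
    for d in(0,10,20,30):
        # back wall outer top corners, floor rear corner ; floor z=-62, wall top -29 ; rear x=79
        print(d,proj(c,spt([[.079,.062,-.029],[.079,-.062,-.029],[.079,.062,-.062],[.179,.06,-.053],[.179,-.06,-.053]],np.radians(d)),k).round(0).tolist())
    cv2.imwrite(f"pics/p_{c}.png",im[:,:,::-1])
    if c=="scene": t=cv2.resize(im[200:380,380:560],(720,590),interpolation=cv2.INTER_CUBIC);cv2.imwrite("pics/p3.png",t[:,:,::-1])
E
```

```text
wrist [(0.72, 34593)]
[(0, 115, 156, 480), (12, 112, 155, 480), (24, 111, 156, 480), (36, 113, 156, 478), (48, 112, 157, 480), (60, 113, 157, 477), (72, 113, 158, 478), (84, 109, 158, 476), (96, 111, 159, 476), (108, 125, 160, 475), (120, 315, 161, 475), (132, 280, 178, 457), (144, 42, 298, 339), (156, 41, 298, 338), (168, 41, 297, 337), (180, 42, 297, 338), (192, 54, 291, 344), (204, 54, 291, 344), (216, 54, 291, 344), (228, 55, 291, 345), (240, 55, 291, 345), (252, 54, 291, 344), (264, 54, 291, 344), (276, 54, 291, 344), (288, 54, 291, 344)]
0 [[140.0, 87.0], [495.0, 87.0], [172.0, 94.0], [142.0, -218.0], [493.0, -217.0]]
10 [[156.0, 108.0], [478.0, 108.0], [184.0, 124.0], [175.0, -123.0], [460.0, -122.0]]
20 [[169.0, 130.0], [465.0, 130.0], [193.0, 153.0], [197.0, -49.0], [438.0, -48.0]]
30 [[180.0, 154.0], [455.0, 154.0], [200.0, 182.0], [212.0, 13.0], [422.0, 13.0]]
side [(0.84, 3567)]
0 [[218.0, 420.0], [261.0, 343.0], [222.0, 430.0], [160.0, 399.0], [205.0, 331.0]]
10 [[223.0, 426.0], [266.0, 349.0], [231.0, 436.0], [172.0, 411.0], [215.0, 343.0]]
20 [[230.0, 432.0], [271.0, 355.0], [241.0, 443.0], [186.0, 422.0], [227.0, 355.0]]
30 [[238.0, 437.0], [278.0, 361.0], [251.0, 449.0], [202.0, 434.0], [240.0, 367.0]]
scene [(0.72, 2248)]
0 [[507.0, 296.0], [437.0, 266.0], [501.0, 307.0], [483.0, 350.0], [413.0, 317.0]]
10 [[506.0, 298.0], [437.0, 267.0], [501.0, 306.0], [480.0, 353.0], [413.0, 321.0]]
20 [[505.0, 298.0], [437.0, 268.0], [502.0, 303.0], [480.0, 353.0], [414.0, 321.0]]
30 [[505.0, 297.0], [438.0, 267.0], [504.0, 299.0], [480.0, 349.0], [417.0, 319.0]]
```

The wrist view gives a pitch of about 14°. A bit more is wanted.

Emit:
apply_moves:
  targets:
    - {"translation": [0.08, 0, -0.05], "twist": 0, "hand": 0}
    - {"translation": [0.05, 0, -0.1], "twist": 0, "hand": 0}
    - {"translation": [0, 0, -0.1], "twist": 0, "hand": 0}

```text
time: 9.4
tool_pos: [0.461, 0.303, 0.1622]
tool_rot: [-0.0, 0.997, 0.083, -0.0]
contact_force: [-2.6, 0.1, -4.0]
gripper_width: 0.199
grasp_force: 60.8
```

```bash
cat >> h.py <<'E'
def pitch():
    k=get_calibration("wrist");grab_frame("wrist");r=regions_of("wrist","scoop_mid")
    m=r[0]["pixels"];w=m.sum(1);e=np.array([639-np.argmax(a[::-1])-np.argmax(a) if a.any() else 0 for a in m])
    v=np.nonzero(e>200)[0].max();up=[i for i in range(v) if w[i]>220]
    ths=np.radians(np.arange(-5,65,1.));pr=[proj("wrist",spt([[.079,.062,-.029],[.079,0,-.062]],t),k) for t in ths]
    print("score",r[0]["score"],"bottom row",v,"top row",up[0] if up else None,"width",e[up[0]] if up else None)
    print("pitch by bottom",np.degrees(np.interp(v,[q[1,1] for q in pr],ths)).round(1),"by top",np.degrees(np.interp(up[0],[q[0,1] for q in pr],ths)).round(1) if up else None)
E
python3 - <<'E'
from h import *
pitch();need([.413,.295,.10],.165)
E
```

```text
score 0.67 bottom row 160 top row 8 width 293
pitch by bottom 21.9 by top -5.0
t 9.5 tcp [0.4616 0.3033 0.1642] yaw 0.1666 F [-8.4 -2.3  1.9] w 0.199 gf 61.6
shift units [-0.493  0.002  0.641] twist 0.02
```

Emit:
apply_moves:
  targets:
    - {"translation": [-0.1, 0, -0.45], "twist": 0, "hand": 0}
    - {"translation": [-0.05, 0.1, -0.4], "twist": 0, "hand": 0}
    - {"translation": [-0.13, 0.4, 0], "twist": 0, "hand": 0}
    - {"translation": [-0.13, 0.46, 0], "twist": 0, "hand": 0}
    - {"translation": [-0.14, 0.46, 0], "twist": 0, "hand": 0}
    - {"translation": [-0.14, 0.46, 0], "twist": 0, "hand": 0}
    - {"translation": [-0.14, 0.46, 0], "twist": 0, "hand": 0}
    - {"translation": [-0.14, 0.46, 0], "twist": 0, "hand": 0}

```text
time: 10.3
tool_pos: [0.4127, 0.0084, 0.2485]
tool_rot: [0.001, 0.997, 0.083, 0.003]
contact_force: [1.4, -0.3, -2.2]
gripper_width: 0.199
grasp_force: 61.0
```

Emit:
apply_moves:
  targets:
    - {"translation": [-0.14, 0.4, 0], "twist": -0.07, "hand": 0}
    - {"translation": [-0.05, 0.3, 0], "twist": 0, "hand": 0}
    - {"translation": [0, 0, 0], "twist": 0, "hand": 0}
    - {"translation": [0, 0, 0], "twist": 0, "hand": 0}

```text
time: 10.7
tool_pos: [0.4057, -0.0626, 0.2479]
tool_rot: [0.001, 0.996, 0.086, 0.002]
contact_force: [0.1, 0.9, -2.6]
gripper_width: 0.199
grasp_force: 61.0
```

```bash
python3 - <<'E'
from h import *
pitch();need([.4055,-.0614,.1225],.174)
k=get_calibration("wrist");im=cv2.imread and grab_frame("wrist")
cv2.imwrite("pics/w4.png",im[:,:,::-1])
t=np.array([.633,-.0265,.174])
for P in([-.136,-.072,.004],[-.136,.072,.004],[-.14,-.076,.056],[-.14,.076,.056],[.134,-.076,.056],[.134,.076,.056]): print(P,proj("wrist",place(t,np.array([P])),k).round(0))
E
```

```text
Traceback (most recent call last):
  File "h.py", line 45, in pitch
    m=r[0]["pixels"];w=m.sum(1);e=np.array([639-np.argmax(a[::-1])-np.argmax(a) if a.any() else 0 for a in m])
      ~^^^
IndexError: list index out of range
```

```bash
python3 - <<'E'
from h import *
need([.4055,-.0614,.1225],.174)
k=get_calibration("wrist");im=grab_frame("wrist").copy()
t=np.array([.633,-.0265,.174])
L=[(-.14,-.076,.056),(.134,-.076,.056),(.134,.076,.056),(-.14,.076,.056),(-.14,.076,0),(-.14,-.076,0),(-.14,-.076,.056)]
im2=im[:,:,::-1].copy();q=proj("wrist",place(t,np.array(L)),k);cv2.polylines(im2,[q.astype(np.int32)],False,(0,255,0),1)
cv2.imwrite("pics/w4.png",im2)
try: pitch()
except Exception as e: print(e)
E
```

```text
t 10.8 tcp [ 0.4054 -0.0613  0.2472] yaw 0.1743 F [ 0.4  0.4 -2.4] w 0.197 gf 61.0
shift units [-0.002 -0.     1.247] twist 0.0
score 0.91 bottom row 160 top row 10 width 292
pitch by bottom 21.3 by top -5.0
```

View pics/w4.png

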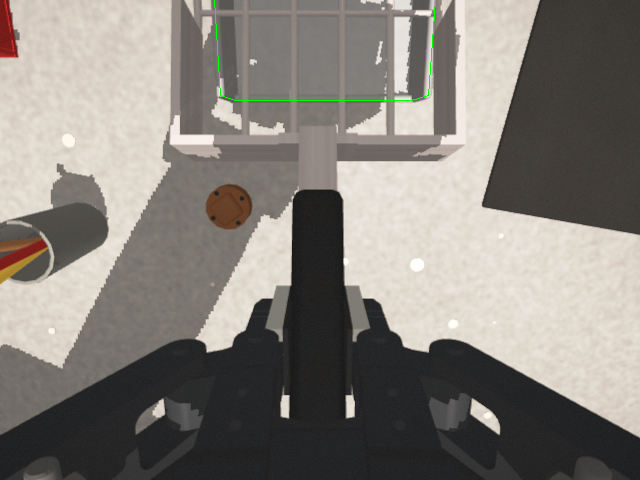

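The overlay fits the tray rim and the pitch is 21°. I'll move 15 mm forward and descend into the empty near end.

Emit:
apply_moves:
  targets:
    - {"translation": [0.15, 0, 0.3], "twist": 0, "hand": 0}
    - {"translation": [0, 0, 0.4], "twist": 0, "hand": 0}
    - {"translation": [0, 0, 0.3], "twist": 0, "hand": 0}
    - {"translation": [0, 0, 0.15], "twist": 0, "hand": 0}
    - {"translation": [0, 0, 0.08], "twist": 0, "hand": 0}
    - {"translation": [0, 0, 0.04], "twist": 0, "hand": 0}

```text
time: 11.55
tool_pos: [0.4195, -0.0583, 0.1188]
tool_rot: [-0.0, 0.996, 0.087, -0.0]
contact_force: [0.0, -0.3, -3.7]
gripper_width: 0.201
grasp_force: 60.9
```

Emit:
apply_moves:
  targets:
    - {"translation": [0, 0, 0.04], "twist": 0, "hand": 0}
    - {"translation": [0, 0, 0.04], "twist": 0, "hand": 0}

```text
time: 11.75
tool_pos: [0.4204, -0.0591, 0.1124]
tool_rot: [0.0, 0.996, 0.087, 0.001]
contact_force: [-0.0, 0.4, -1.5]
gripper_width: 0.205
grasp_force: 60.9
```

Emit:
apply_moves:
  targets:
    - {"translation": [0, 0, 0.03], "twist": 0, "hand": 0}
    - {"translation": [0, 0, 0.03], "twist": 0, "hand": 0}

```text
time: 11.95
tool_pos: [0.4206, -0.0595, 0.1073]
tool_rot: [0.001, 0.996, 0.087, 0.001]
contact_force: [-5.1, -1.4, 7.1]
gripper_width: 0.198
grasp_force: 62.0
```

```bash
python3 - <<'E'
from h import *
need([.42,-.059,.10],.174)
try: pitch()
except Exception as e: print(e)
E
```

```text
t 11.95 tcp [ 0.4206 -0.0595  0.1073] yaw 0.1739 F [-5.1 -1.4  7.1] w 0.198 gf 62.0
shift units [-0.005 -0.006  0.073] twist -0.0
score 0.58 bottom row 155 top row 0 width 299
pitch by bottom 19.8 by top -5.0
```

Nose contact is about 9 N. I'll advance along the tray axis.

Emit:
apply_moves:
  targets:
    - {"translation": [0.1, 0, -0.02], "twist": 0, "hand": 0}
    - {"translation": [0.15, 0, 0], "twist": 0, "hand": 0}
    - {"translation": [0.15, 0, 0], "twist": 0, "hand": 0}
    - {"translation": [0.15, 0, 0], "twist": 0, "hand": 0}

```text
time: 12.45
tool_pos: [0.4744, -0.0495, 0.108]
tool_rot: [0.0, 0.996, 0.087, 0.0]
contact_force: [-3.2, -0.8, 2.6]
gripper_width: 0.198
grasp_force: 61.3
```

Emit:
apply_moves:
  targets:
    - {"translation": [0.15, 0, 0], "twist": 0, "hand": 0}
    - {"translation": [0.15, 0, 0], "twist": 0, "hand": 0}
    - {"translation": [0.15, 0, 0], "twist": 0, "hand": 0}

```text
time: 12.75
tool_pos: [0.5188, -0.0417, 0.108]
tool_rot: [0.0, 0.996, 0.087, 0.0]
contact_force: [-4.2, -1.2, 4.2]
gripper_width: 0.201
grasp_force: 61.4
```

```bash
python3 - <<'E'
from h import *
need([.42,-.059,.10],.174)
for c in("scene","side"):
    im=grab_frame(c)
    (u,v,w,hh)=(200,165,160,150) if c=="scene" else (225,170,180,130)
    t=cv2.resize(im[v:v+hh,u:u+w],(395,395));
    cv2.imwrite(f"pics/q_{c}.png",t[:,:,::-1])
cv2.imwrite("pics/q5.png",np.hstack([cv2.imread("pics/q_scene.png"),cv2.imread("pics/q_side.png")]))
E
```

```text
t 12.75 tcp [ 0.5188 -0.0417  0.108 ] yaw 0.1737 F [-4.2 -1.2  4.2] w 0.201 gf 61.4
shift units [-1.003 -0.     0.08 ] twist -0.0
```

View pics/q5.png

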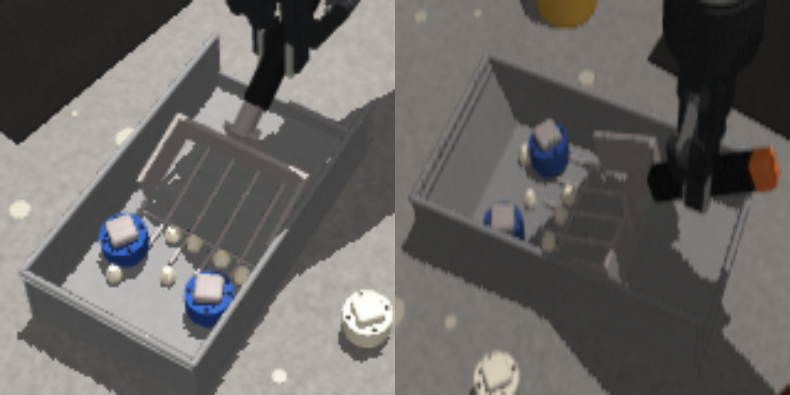

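The picture shows adapter A being pushed on the left at (123,235), B at (210,295) at the nose, and chips in the slots. I'll keep going to the sloped far end.

Emit:
apply_moves:
  targets:
    - {"translation": [0.15, 0, 0], "twist": 0, "hand": 0}
    - {"translation": [0.15, 0, 0], "twist": 0, "hand": 0}
    - {"translation": [0.1, 0, 0], "twist": 0, "hand": 0}

```text
time: 13.15
tool_pos: [0.5574, -0.0349, 0.108]
tool_rot: [0.0, 0.996, 0.087, -0.0]
contact_force: [-6.4, -0.8, 4.3]
gripper_width: 0.202
grasp_force: 61.4
```

Emit:
apply_moves:
  targets:
    - {"translation": [0.08, 0, 0], "twist": 0, "hand": 0}
    - {"translation": [0.05, 0, 0], "twist": 0, "hand": 0}

```text
time: 13.35
tool_pos: [0.57, -0.0326, 0.1078]
tool_rot: [0.0, 0.996, 0.087, -0.001]
contact_force: [-7.2, -0.9, 7.2]
gripper_width: 0.203
grasp_force: 61.7
```

```bash
cat >> h.py <<'E'
def blues():
    t=np.array([.633,-.0265,.174])
    s,p,x,yaw=tcp()
    for c in("scene","side"):
        im=grab_frame(c).astype(int);r,g,b=im[...,0],im[...,1],im[...,2]
        q=[(np.round(r_["point"],3),round(r_["score"],2)) for r_ in recognise(c,"adapter0")]
        for P,sc in q:
            d=P[:2]-t[:2];e=P[:2]-p[:2]
            print(c,P,sc,"tray",np.round([d[0]*np.cos(t[2])+d[1]*np.sin(t[2]),-d[0]*np.sin(t[2])+d[1]*np.cos(t[2])],3),"tool",np.round([e@x[:2,0],e@x[:2,1],P[2]-p[2]],3))
E
python3 - <<'E'
from h import *
need([.42,-.059,.10],.174);blues()
for c in("scene","side"):
  print(c,[(np.round(r["point"],3).tolist(),round(r["score"],2)) for r in recognise(c,"chip0")])
E
```

```text
t 13.35 tcp [ 0.57   -0.0326  0.1078] yaw 0.174 F [-7.2 -0.9  7.2] w 0.203 gf 61.7
shift units [-1.523 -0.     0.08 ] twist -0.0
scene [0.624 0.134 0.022] 0.88 tray [0.019 0.16 ] tool [ 0.082 -0.155 -0.086]
scene [0.4   0.018 0.026] 0.78 tray [-0.222  0.084] tool [-0.159 -0.079 -0.082]
scene [0.725 0.041 0.04 ] 0.73 tray [0.102 0.051] tool [ 0.165 -0.046 -0.068]
scene [ 0.722 -0.044  0.036] 0.55 tray [ 0.085 -0.033] tool [ 0.148  0.038 -0.072]
scene [0.531 0.319 0.003] 0.4 tray [-0.041  0.358] tool [ 0.022 -0.353 -0.105]
side [0.396 0.018 0.024] 0.64 tray [-0.226  0.085] tool [-0.163 -0.08  -0.084]
side [ 0.711 -0.046  0.036] 0.62 tray [ 0.073 -0.033] tool [ 0.137  0.038 -0.072]
side [0.709 0.034 0.037] 0.56 tray [0.085 0.046] tool [ 0.148 -0.042 -0.071]
side [0.609 0.132 0.022] 0.55 tray [0.004 0.16 ] tool [ 0.067 -0.155 -0.086]
scene [([0.712, -0.007, 0.011], 0.37)]
side []
```

Emit:
apply_moves:
  targets:
    - {"translation": [0.06, 0, 0], "twist": 0, "hand": 0}
    - {"translation": [0.06, 0, 0], "twist": 0, "hand": 0}
    - {"translation": [0, 0, 0], "twist": 0, "hand": 0}

```text
time: 13.95
tool_pos: [0.5788, -0.031, 0.1078]
tool_rot: [0.0, 0.996, 0.087, -0.006]
contact_force: [-18.0, -2.4, 14.7]
gripper_width: 0.197
grasp_force: 62.8
```

```bash
python3 - <<'E'
from h import *
need([.42,-.059,.10],.174);blues()
E
```

```text
t 13.95 tcp [ 0.5788 -0.031   0.1078] yaw 0.1741 F [-18.   -2.4  14.7] w 0.197 gf 62.8
shift units [-1.611e+00  1.000e-03  9.600e-02] twist 0.0
scene [0.399 0.017 0.026] 0.72 tray [-0.223  0.083] tool [-0.169 -0.078 -0.082]
scene [0.623 0.133 0.022] 0.69 tray [0.018 0.159] tool [ 0.072 -0.154 -0.086]
scene [ 0.726 -0.05   0.036] 0.65 tray [ 0.088 -0.039] tool [ 0.142  0.044 -0.072]
scene [0.726 0.042 0.038] 0.59 tray [0.103 0.051] tool [ 0.158 -0.046 -0.07 ]
side [0.612 0.135 0.022] 0.89 tray [0.007 0.163] tool [ 0.061 -0.158 -0.086]
side [0.394 0.023 0.026] 0.79 tray [-0.227  0.09 ] tool [-0.173 -0.085 -0.082]
side [ 0.714 -0.045  0.034] 0.7 tray [ 0.077 -0.032] tool [ 0.131  0.037 -0.074]
side [0.706 0.036 0.034] 0.48 tray [0.083 0.049] tool [ 0.137 -0.044 -0.074]
```

Emit:
apply_moves:
  targets:
    - {"translation": [-0.02, 0, 0.04], "twist": 0, "hand": 0}
    - {"translation": [-0.02, 0, 0.04], "twist": 0, "hand": 0}
    - {"translation": [-0.02, 0, 0.04], "twist": 0, "hand": 0}
    - {"translation": [-0.01, 0, 0.03], "twist": 0, "hand": 0}

```text
time: 14.55
tool_pos: [0.5716, -0.0322, 0.0927]
tool_rot: [0.0, 0.996, 0.087, -0.005]
contact_force: [-17.3, -3.3, 13.3]
gripper_width: 0.199
grasp_force: 61.4
```

```bash
python3 - <<'E'
from h import *
need([.42,-.059,.10],.174);blues()
try: pitch()
except Exception as e: print(e)
E
```

```text
t 14.55 tcp [ 0.5716 -0.0322  0.0927] yaw 0.1741 F [-17.3  -3.3  13.3] w 0.199 gf 61.4
shift units [-1.54e+00  1.00e-03 -5.80e-02] twist 0.0
scene [0.623 0.13  0.022] 0.91 tray [0.017 0.156] tool [ 0.079 -0.151 -0.071]
scene [ 0.726 -0.048  0.038] 0.74 tray [ 0.088 -0.037] tool [ 0.149  0.042 -0.055]
scene [0.4   0.018 0.024] 0.65 tray [-0.222  0.084] tool [-0.16  -0.079 -0.069]
scene [0.719 0.044 0.037] 0.53 tray [0.097 0.055] tool [ 0.158 -0.05  -0.056]
side [0.395 0.02  0.026] 0.84 tray [-0.226  0.087] tool [-0.165 -0.082 -0.067]
side [0.613 0.135 0.023] 0.82 tray [0.008 0.163] tool [ 0.07  -0.157 -0.07 ]
side [0.702 0.035 0.033] 0.71 tray [0.079 0.049] tool [ 0.14  -0.044 -0.06 ]
side [ 0.713 -0.044  0.04 ] 0.58 tray [ 0.076 -0.031] tool [ 0.137  0.036 -0.053]
side [ 0.614 -0.025  0.022] 0.32 tray [-0.018  0.005] tool [ 0.043  0.    -0.071]
score 0.79 bottom row 139 top row 121 width 317
pitch by bottom 14.9 by top 15.2
```

Levelling in the grip works and the pitch is now about 11–15°. Continue.

Emit:
apply_moves:
  targets:
    - {"translation": [-0.01, 0, 0.04], "twist": 0, "hand": 0}
    - {"translation": [-0.01, 0, 0.04], "twist": 0, "hand": 0}
    - {"translation": [-0.02, 0, 0.04], "twist": 0, "hand": 0}
    - {"translation": [-0.01, 0, 0.03], "twist": 0, "hand": 0}

```text
time: 15.25
tool_pos: [0.5665, -0.033, 0.0767]
tool_rot: [0.0, 0.996, 0.087, -0.005]
contact_force: [-15.4, -3.7, 12.1]
gripper_width: 0.2
grasp_force: 60.4
```

```bash
python3 - <<'E'
from h import *
need([.42,-.059,.10],.174);blues()
try: pitch()
except Exception as e: print(e)
E
```

```text
t 15.25 tcp [ 0.5665 -0.033   0.0767] yaw 0.1739 F [-15.4  -3.7  12.1] w 0.2 gf 60.4
shift units [-1.49   0.002 -0.218] twist -0.0
scene [0.626 0.133 0.024] 0.93 tray [0.021 0.158] tool [ 0.087 -0.153 -0.053]
scene [0.716 0.041 0.039] 0.74 tray [0.093 0.052] tool [ 0.16  -0.047 -0.038]
scene [ 0.725 -0.046  0.039] 0.74 tray [ 0.087 -0.035] tool [ 0.154  0.04  -0.038]
scene [0.359 0.151 0.065] 0.6 tray [-0.239  0.222] tool [-0.172 -0.217 -0.012]
side [0.61  0.134 0.023] 0.95 tray [0.005 0.162] tool [ 0.072 -0.157 -0.054]
side [0.397 0.019 0.025] 0.89 tray [-0.225  0.086] tool [-0.158 -0.081 -0.052]
side [ 0.714 -0.045  0.037] 0.7 tray [ 0.077 -0.032] tool [ 0.143  0.037 -0.04 ]
side [0.703 0.034 0.036] 0.55 tray [0.079 0.047] tool [ 0.146 -0.042 -0.041]
score 0.69 bottom row 126 top row 111 width 336
pitch by bottom 10.3 by top 10.6
```

Emit:
apply_moves:
  targets:
    - {"translation": [-0.02, 0, -0.06], "twist": 0, "hand": 0}
    - {"translation": [-0.03, 0, -0.1], "twist": 0, "hand": 0}
    - {"translation": [-0.03, 0, -0.15], "twist": 0, "hand": 0}
    - {"translation": [-0.02, 0, -0.15], "twist": 0, "hand": 0}
    - {"translation": [0, 0, -0.1], "twist": 0, "hand": 0}
    - {"translation": [0, 0, 0], "twist": 0, "hand": 0}

```text
time: 16.15
tool_pos: [0.5621, -0.0344, 0.1365]
tool_rot: [0.001, 0.996, 0.087, 0.003]
contact_force: [-0.0, 0.9, -2.8]
gripper_width: 0.198
grasp_force: 58.8
```

```bash
cat > look.py <<'E'
from h import *
need([.42,-.059,.10],.174);blues()
import sys
for c in("scene","side"):
    im=grab_frame(c);u,v,w,h=(190,110,190,190) if c=="scene" else (225,110,200,200)
    t=cv2.resize(im[v:v+h,u:u+w],(395,395),interpolation=cv2.INTER_CUBIC);cv2.imwrite(f"pics/r_{c}.png",t[:,:,::-1])
cv2.imwrite("pics/r6.png",np.hstack([cv2.imread("pics/r_scene.png"),cv2.imread("pics/r_side.png")]))
E
python3 look.py
```

```text
t 16.15 tcp [ 0.5621 -0.0344  0.1365] yaw 0.1738 F [-0.   0.9 -2.8] w 0.198 gf 58.8
shift units [-1.444 -0.004  0.357] twist -0.0
scene [0.712 0.046 0.096] 0.85 tray [0.09  0.058] tool [ 0.162 -0.053 -0.041]
scene [ 0.718 -0.051  0.097] 0.62 tray [ 0.079 -0.039] tool [ 0.151  0.043 -0.04 ]
scene [0.404 0.018 0.025] 0.58 tray [-0.218  0.083] tool [-0.147 -0.079 -0.112]
side [ 0.705 -0.045  0.096] 0.79 tray [ 0.068 -0.031] tool [ 0.139  0.035 -0.041]
side [0.697 0.046 0.089] 0.67 tray [0.076 0.06 ] tool [ 0.147 -0.056 -0.048]
side [0.61  0.134 0.024] 0.59 tray [0.005 0.162] tool [ 0.076 -0.158 -0.113]
side [0.396 0.018 0.021] 0.59 tray [-0.226  0.085] tool [-0.155 -0.08  -0.116]
```

View pics/r6.png

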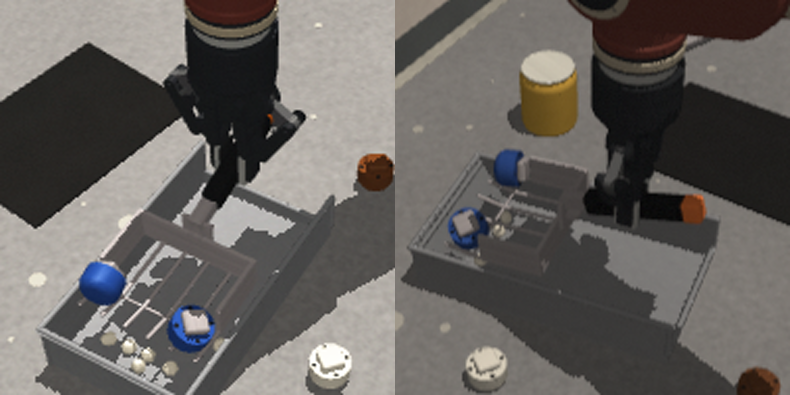

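Both adapters are in the scoop: A at (102,283) is lying on its side, B at (193,325) is upright. All six chips are still on the tray floor. I'll lift further and carry smoothly to the bin.

Emit:
apply_moves:
  targets:
    - {"translation": [0, 0, -0.05], "twist": 0, "hand": 0}
    - {"translation": [0, 0, -0.1], "twist": 0, "hand": 0}
    - {"translation": [0, 0, -0.15], "twist": 0, "hand": 0}
    - {"translation": [0, 0, -0.15], "twist": 0, "hand": 0}
    - {"translation": [0, 0, -0.05], "twist": 0, "hand": 0}
    - {"translation": [0, 0, 0], "twist": 0, "hand": 0}
    - {"translation": [0, 0, 0], "twist": 0, "hand": 0}
    - {"translation": [0, 0, 0], "twist": 0, "hand": 0}

```text
time: 17.25
tool_pos: [0.5597, -0.034, 0.1824]
tool_rot: [-0.0, 0.996, 0.087, -0.001]
contact_force: [0.9, -0.5, -3.9]
gripper_width: 0.198
grasp_force: 58.7
```

Emit:
apply_moves:
  targets:
    - {"translation": [-0.01, -0.05, 0], "twist": 0, "hand": 0}
    - {"translation": [-0.02, -0.1, 0], "twist": 0, "hand": 0}
    - {"translation": [-0.03, -0.15, 0], "twist": 0, "hand": 0}
    - {"translation": [-0.05, -0.2, 0], "twist": 0, "hand": 0}
    - {"translation": [-0.06, -0.25, 0], "twist": 0, "hand": 0}
    - {"translation": [-0.07, -0.3, 0], "twist": 0, "hand": 0}
    - {"translation": [-0.07, -0.3, 0], "twist": 0, "hand": 0}
    - {"translation": [-0.07, -0.3, 0], "twist": 0, "hand": 0}

```text
time: 18.05
tool_pos: [0.493, 0.1239, 0.1832]
tool_rot: [-0.0, 0.996, 0.087, -0.0]
contact_force: [0.6, 0.4, -4.5]
gripper_width: 0.199
grasp_force: 58.7
```

Emit:
apply_moves:
  targets:
    - {"translation": [-0.07, -0.3, 0], "twist": 0, "hand": 0}
    - {"translation": [-0.08, -0.3, 0], "twist": 0, "hand": 0}
    - {"translation": [-0.08, -0.3, 0], "twist": 0, "hand": 0}
    - {"translation": [-0.08, -0.3, 0], "twist": 0, "hand": 0}
    - {"translation": [-0.06, -0.25, 0], "twist": 0, "hand": 0}
    - {"translation": [-0.05, -0.2, 0], "twist": 0, "hand": 0}
    - {"translation": [-0.03, -0.15, 0], "twist": 0.05, "hand": 0}
    - {"translation": [-0.01, -0.05, 0], "twist": 0, "hand": 0}

```text
time: 18.85
tool_pos: [0.4154, 0.2979, 0.1832]
tool_rot: [-0.0, 0.996, 0.086, -0.0]
contact_force: [1.2, -0.4, -4.2]
gripper_width: 0.2
grasp_force: 58.8
```

```bash
python3 - <<'E'
from h import *
need([.419,.296,.10],.165);blues()
E
```

```text
t 18.85 tcp [0.4154 0.2979 0.1832] yaw 0.1716 F [ 1.2 -0.4 -4.2] w 0.2 gf 58.8
shift units [0.033 0.026 0.832] twist 0.07
scene [0.575 0.276 0.146] 0.83 tray [-0.005  0.308] tool [ 0.154  0.049 -0.037]
scene [0.568 0.372 0.141] 0.7 tray [0.005 0.404] tool [ 0.163 -0.047 -0.042]
scene [0.402 0.02  0.029] 0.63 tray [-0.219  0.086] tool [-0.061  0.272 -0.154]
scene [0.625 0.132 0.023] 0.58 tray [0.02  0.157] tool [ 0.178  0.199 -0.16 ]
side [0.55  0.371 0.141] 0.83 tray [-0.013  0.406] tool [ 0.145 -0.049 -0.042]
side [0.563 0.282 0.146] 0.61 tray [-0.016  0.316] tool [ 0.143  0.041 -0.037]
```

Both adapters are over the bin. Descend and bring the nose to the far wall.

Emit:
apply_moves:
  targets:
    - {"translation": [0, 0, 0.08], "twist": 0.06, "hand": 0}
    - {"translation": [0, 0, 0.16], "twist": 0, "hand": 0}
    - {"translation": [0, 0, 0.2], "twist": 0, "hand": 0}
    - {"translation": [0, 0, 0.2], "twist": 0, "hand": 0}
    - {"translation": [0, 0, 0.1], "twist": 0, "hand": 0}
    - {"translation": [0.06, 0, 0.04], "twist": 0, "hand": 0}
    - {"translation": [0.1, 0, 0], "twist": 0, "hand": 0}
    - {"translation": [0.1, 0, 0], "twist": 0, "hand": 0}

```text
time: 19.85
tool_pos: [0.4442, 0.3005, 0.1063]
tool_rot: [-0.0, 0.997, 0.081, 0.0]
contact_force: [-19.8, -9.8, 7.9]
gripper_width: 0.2
grasp_force: 60.2
```

Emit:
apply_moves:
  targets:
    - {"translation": [0.08, 0, 0], "twist": 0, "hand": 0}
    - {"translation": [0.05, 0, 0], "twist": 0, "hand": 0}

```text
time: 20.05
tool_pos: [0.4456, 0.3003, 0.1036]
tool_rot: [0.003, 0.997, 0.082, -0.016]
contact_force: [-53.3, -13.3, 22.4]
gripper_width: 0.197
grasp_force: 61.6
```

Firm wall contact. Now the raising arc.

Emit:
apply_moves:
  targets:
    - {"translation": [0, 0, -0.12], "twist": 0, "hand": 0}
    - {"translation": [0.02, 0, -0.12], "twist": 0, "hand": 0}
    - {"translation": [0.05, 0, -0.12], "twist": 0, "hand": 0}
    - {"translation": [0.08, 0, -0.1], "twist": 0, "hand": 0}

```text
time: 20.45
tool_pos: [0.4716, 0.3051, 0.1531]
tool_rot: [-0.0, 0.997, 0.081, 0.001]
contact_force: [-2.7, -0.1, -4.0]
gripper_width: 0.198
grasp_force: 59.2
```

Emit:
apply_moves:
  targets:
    - {"translation": [0.1, 0, -0.08], "twist": 0, "hand": 0}
    - {"translation": [0.1, 0, -0.08], "twist": 0, "hand": 0}

```text
time: 20.65
tool_pos: [0.4909, 0.308, 0.1682]
tool_rot: [0.0, 0.997, 0.081, -0.001]
contact_force: [-5.9, -1.9, -2.2]
gripper_width: 0.198
grasp_force: 60.3
```

```bash
python3 - <<'E'
from h import *
need([.419,.296,.10],.165);blues()
try: pitch()
except Exception as e: print(e)
E
```

```text
t 20.65 tcp [0.4909 0.308  0.1682] yaw 0.162 F [-5.9 -1.9 -2.2] w 0.198 gf 60.3
shift units [-0.728  0.002  0.683] twist -0.03
scene [0.599 0.37  0.07 ] 0.91 tray [0.035 0.396] tool [ 0.117 -0.044 -0.098]
scene [0.624 0.134 0.022] 0.84 tray [0.019 0.16 ] tool [ 0.103  0.193 -0.146]
scene [0.605 0.28  0.069] 0.76 tray [0.025 0.307] tool [ 0.108  0.046 -0.099]
scene [0.403 0.021 0.024] 0.68 tray [-0.218  0.087] tool [-0.133  0.269 -0.144]
scene [ 0.642 -0.037  0.001] 0.56 tray [ 0.007 -0.012] tool [ 0.093  0.365 -0.167]
side [0.395 0.02  0.024] 0.93 tray [-0.226  0.087] tool [-0.141  0.269 -0.144]
side [0.582 0.372 0.066] 0.69 tray [0.019 0.401] tool [ 0.1   -0.048 -0.102]
side [0.598 0.286 0.072] 0.53 tray [0.02  0.314] tool [ 0.102  0.039 -0.096]
score 0.63 bottom row 212 top row 183 width 270
pitch by bottom 39.1 by top 40.3
```

Emit:
apply_moves:
  targets:
    - {"translation": [0.1, 0, -0.06], "twist": 0, "hand": 0}
    - {"translation": [0.1, 0, -0.06], "twist": 0, "hand": 0}
    - {"translation": [0.1, 0, -0.05], "twist": 0, "hand": 0}
    - {"translation": [0, 0, 0], "twist": 0, "hand": 0}

```text
time: 21.35
tool_pos: [0.5214, 0.313, 0.1858]
tool_rot: [-0.0, 0.997, 0.081, 0.001]
contact_force: [-4.6, -2.3, -1.6]
gripper_width: 0.2
grasp_force: 61.9
```

```bash
python3 - <<'E'
from h import *
need([.419,.296,.10],.165);blues()
try: pitch()
except Exception as e: print(e)
E
```

```text
t 21.35 tcp [0.5214 0.313  0.1858] yaw 0.1619 F [-4.6 -2.3 -1.6] w 0.2 gf 61.9
shift units [-1.039  0.003  0.857] twist -0.03
scene [0.403 0.017 0.025] 0.76 tray [-0.219  0.083] tool [-0.165  0.273 -0.161]
scene [0.606 0.277 0.063] 0.69 tray [0.026 0.304] tool [ 0.078  0.049 -0.123]
scene [0.597 0.366 0.066] 0.65 tray [0.032 0.393] tool [ 0.083 -0.04  -0.12 ]
scene [0.625 0.134 0.025] 0.55 tray [0.02  0.159] tool [ 0.073  0.193 -0.161]
side [0.579 0.368 0.059] 0.85 tray [0.015 0.398] tool [ 0.066 -0.045 -0.127]
side [0.393 0.021 0.026] 0.67 tray [-0.228  0.088] tool [-0.174  0.267 -0.16 ]
side [0.61  0.132 0.024] 0.54 tray [0.005 0.16 ] tool [ 0.058  0.193 -0.162]
score 0.78 bottom row 253 top row 217 width 252
pitch by bottom 53.6 by top 54.5
```

Pitch is about 52° with the adapters slid down to the wall. I'll withdraw the scoop backward so they drop.

Emit:
apply_moves:
  targets:
    - {"translation": [-0.08, 0, -0.02], "twist": 0, "hand": 0}
    - {"translation": [-0.12, 0, -0.02], "twist": 0, "hand": 0}
    - {"translation": [-0.12, 0, -0.02], "twist": 0, "hand": 0}
    - {"translation": [-0.12, 0, 0], "twist": 0, "hand": 0}
    - {"translation": [-0.06, 0, 0], "twist": 0, "hand": 0}
    - {"translation": [0, 0, 0], "twist": 0, "hand": 0}

```text
time: 22.25
tool_pos: [0.4695, 0.3048, 0.1906]
tool_rot: [-0.0, 0.997, 0.082, 0.0]
contact_force: [0.4, -0.4, -2.5]
gripper_width: 0.199
grasp_force: 61.6
```

```bash
python3 - <<'E'
from h import *
need([.419,.296,.10],.165);blues()
try: pitch()
except Exception as e: print(e)
E
```

```text
t 22.25 tcp [0.4695 0.3048 0.1906] yaw 0.1634 F [ 0.4 -0.4 -2.5] w 0.199 gf 61.6
shift units [-0.513  0.005  0.906] twist -0.02
scene [0.624 0.131 0.023] 0.7 tray [0.018 0.157] tool [ 0.124  0.197 -0.168]
scene [0.404 0.018 0.025] 0.63 tray [-0.218  0.083] tool [-0.111  0.272 -0.166]
scene [0.593 0.276 0.036] 0.55 tray [0.013 0.305] tool [ 0.117  0.049 -0.155]
scene [0.59  0.357 0.04 ] 0.5 tray [0.024 0.385] tool [ 0.127 -0.032 -0.151]
side [0.58  0.364 0.032] 0.93 tray [0.015 0.394] tool [ 0.119 -0.04  -0.159]
side [0.398 0.019 0.028] 0.9 tray [-0.224  0.085] tool [-0.117  0.27  -0.163]
side [0.59  0.282 0.031] 0.81 tray [0.011 0.311] tool [ 0.115  0.042 -0.16 ]
score 0.83 bottom row 253 top row 148 width 227
pitch by bottom 53.8 by top 26.5
```

The adapters are down in the bin at z≈0.03 and the scoop is empty (wrist reads −2.5 N). Raise and return to the mat.

Emit:
apply_moves:
  targets:
    - {"translation": [-0.05, 0, -0.3], "twist": 0, "hand": 0}
    - {"translation": [0, 0, -0.45], "twist": 0, "hand": 0}
    - {"translation": [0, 0, -0.45], "twist": 0, "hand": 0}
    - {"translation": [0, 0, -0.4], "twist": 0, "hand": 0}
    - {"translation": [0, 0.25, 0], "twist": 0, "hand": 0}
    - {"translation": [0, 0.45, 0], "twist": 0, "hand": 0}
    - {"translation": [0, 0.45, 0], "twist": 0, "hand": 0}
    - {"translation": [0, 0.45, 0], "twist": 0, "hand": 0}

```text
time: 23.35
tool_pos: [0.4916, 0.1447, 0.3504]
tool_rot: [0.0, 0.997, 0.082, 0.0]
contact_force: [-0.1, 0.8, -2.2]
gripper_width: 0.201
grasp_force: 61.7
```

Emit:
apply_moves:
  targets:
    - {"translation": [0, 0.45, 0], "twist": 0, "hand": 0}
    - {"translation": [0, 0.45, 0], "twist": 0, "hand": 0}
    - {"translation": [0, 0.45, 0], "twist": 0, "hand": 0}
    - {"translation": [0, 0.45, 0], "twist": 0, "hand": 0}
    - {"translation": [0, 0.45, 0], "twist": 0, "hand": 0}
    - {"translation": [0, 0.45, 0], "twist": 0, "hand": 0}
    - {"translation": [0, 0.45, 0], "twist": 0, "hand": 0}
    - {"translation": [0, 0.45, 0], "twist": 0, "hand": 0}

```text
time: 24.15
tool_pos: [0.5499, -0.2114, 0.3502]
tool_rot: [0.0, 0.997, 0.081, 0.0]
contact_force: [1.1, -0.4, -1.6]
gripper_width: 0.2
grasp_force: 61.6
```

Emit:
apply_moves:
  targets:
    - {"translation": [0, 0.45, 0], "twist": 0, "hand": 0}
    - {"translation": [0, 0.25, 0], "twist": 0.5, "hand": 0}
    - {"translation": [0, 0, 0], "twist": 0.8, "hand": 0}
    - {"translation": [0, 0, 0], "twist": 0.9, "hand": 0}
    - {"translation": [0, 0, 0], "twist": 0.9, "hand": 0}
    - {"translation": [0, 0, 0], "twist": 0.4, "hand": 0}
    - {"translation": [0, 0, 0], "twist": 0, "hand": 0}
    - {"translation": [0, 0, 0], "twist": 0, "hand": 0}

```text
time: 24.95
tool_pos: [0.5611, -0.2784, 0.35]
tool_rot: [-0.0, 0.996, -0.093, -0.0]
contact_force: [0.3, -0.8, -2.2]
gripper_width: 0.199
grasp_force: 61.6
```

```bash
python3 - <<'E'
from h import *
need([.569,-.285,.20],-.189)
E
```

```text
t 24.95 tcp [ 0.5611 -0.2784  0.35  ] yaw -0.1864 F [ 0.3 -0.8 -2.2] w 0.199 gf 61.6
shift units [0.09 0.05 1.5 ] twist 0.03
```

Emit:
apply_moves:
  targets:
    - {"translation": [0.04, 0.05, 0.3], "twist": 0.03, "hand": 0}
    - {"translation": [0.03, 0, 0.4], "twist": 0, "hand": 0}
    - {"translation": [0, 0, 0.4], "twist": 0, "hand": 0}
    - {"translation": [0, 0, 0.3], "twist": 0, "hand": 0}
    - {"translation": [0, 0, 0.1], "twist": 0, "hand": 0}
    - {"translation": [0, 0, 0.1], "twist": 0, "hand": 0}
    - {"translation": [0, 0, 0.06], "twist": 0, "hand": 0}

```text
time: 25.65
tool_pos: [0.5677, -0.2849, 0.1853]
tool_rot: [0.0, 0.995, -0.095, 0.001]
contact_force: [0.3, -0.0, -0.3]
gripper_width: 0.197
grasp_force: 61.5
```

Touching the mat. Lay down along the reverse arc.

Emit:
apply_moves:
  targets:
    - {"translation": [-0.06, 0, 0.1], "twist": 0, "hand": 0}
    - {"translation": [-0.1, 0, 0.06], "twist": 0, "hand": 0}
    - {"translation": [-0.1, 0, 0.06], "twist": 0, "hand": 0}
    - {"translation": [-0.1, 0, 0.07], "twist": 0, "hand": 0}
    - {"translation": [-0.09, 0, 0.07], "twist": 0, "hand": 0}
    - {"translation": [-0.09, 0, 0.08], "twist": 0, "hand": 0}

```text
time: 26.25
tool_pos: [0.5147, -0.2752, 0.1462]
tool_rot: [0.001, 0.995, -0.095, 0.002]
contact_force: [-9.4, 4.5, 18.5]
gripper_width: 0.198
grasp_force: 60.1
```

Emit:
apply_moves:
  targets:
    - {"translation": [-0.09, 0, 0.09], "twist": 0, "hand": 0}
    - {"translation": [-0.09, 0, 0.1], "twist": 0, "hand": 0}
    - {"translation": [-0.08, 0, 0.1], "twist": 0, "hand": 0}

```text
time: 26.55
tool_pos: [0.4885, -0.2703, 0.1147]
tool_rot: [0.001, 0.995, -0.095, 0.002]
contact_force: [-5.5, 0.4, 5.8]
gripper_width: 0.201
grasp_force: 58.3
```

```bash
python3 - <<'E'
from h import *
need([.463,-.268,.072],-.189)
try: pitch()
except Exception as e: print(e)
E
```

```text
t 26.55 tcp [ 0.4885 -0.2703  0.1147] yaw -0.1902 F [-5.5  0.4  5.8] w 0.201 gf 58.3
shift units [-0.257  0.025  0.426] twist -0.01
score 0.56 bottom row 189 top row 44 width 282
pitch by bottom 30.7 by top -5.0
```

Emit:
apply_moves:
  targets:
    - {"translation": [-0.06, 0, 0.08], "twist": 0, "hand": 0}
    - {"translation": [-0.05, 0, 0.09], "twist": 0, "hand": 0}
    - {"translation": [-0.04, 0, 0.09], "twist": 0, "hand": 0}
    - {"translation": [-0.03, 0, 0.08], "twist": 0, "hand": 0}

```text
time: 27.05
tool_pos: [0.4708, -0.2668, 0.0793]
tool_rot: [0.001, 0.995, -0.095, 0.001]
contact_force: [-5.4, 1.5, 6.2]
gripper_width: 0.201
grasp_force: 58.4
```

```bash
python3 - <<'E'
from h import *
need([.463,-.268,.072],-.189)
try: pitch()
except Exception as e: print(e)
E
```

```text
t 27.05 tcp [ 0.4708 -0.2668  0.0793] yaw -0.1903 F [-5.4  1.5  6.2] w 0.201 gf 58.4
shift units [-0.075  0.027  0.072] twist -0.01
score 0.61 bottom row 152 top row 141 width 324
pitch by bottom 18.5 by top 23.1
```

Emit:
apply_moves:
  targets:
    - {"translation": [-0.02, 0, 0.04], "twist": 0, "hand": 0}
    - {"translation": [-0.02, 0, 0.04], "twist": 0, "hand": 0}
    - {"translation": [-0.02, 0, 0.04], "twist": 0, "hand": 0}

```text
time: 27.45
tool_pos: [0.4655, -0.2657, 0.069]
tool_rot: [0.001, 0.995, -0.095, 0.0]
contact_force: [-12.5, 5.2, 21.9]
gripper_width: 0.196
grasp_force: 61.7
```

```bash
python3 - <<'E'
from h import *
need([.463,-.268,.072],-.189)
try: pitch()
except Exception as e: print(e)
im=grab_frame("side");
for c in("side","scene"):
    if c=="scene":im=grab_frame(c)
    x=im.astype(int);r,g,b=x[...,0],x[...,1],x[...,2];og=((r>150)&(g>50)&(g<150)&(b<70))
    if c=="side": og[:150]=0;og[230:]=0;og[:,:400]=0;og[:,500:]=0
    else: og[160:]=0;og[:,:220]=0;og[:,320:]=0
    v,u=np.nonzero(og);print(c,len(u),u.mean() if len(u) else 0,v.mean() if len(u) else 0)
E
```

```text
t 27.45 tcp [ 0.4655 -0.2657  0.069 ] yaw -0.1899 F [-12.5   5.2  21.9] w 0.196 gf 61.7
shift units [-0.021  0.027 -0.03 ] twist -0.01
score 0.97 bottom row 143 top row 129 width 340
pitch by bottom 15.4 by top 17.9
side 43 465.90697674418607 195.09302325581396
scene 34 276.97058823529414 120.44117647058823
```

Emit:
apply_moves:
  targets:
    - {"translation": [0, 0, -0.02], "twist": 0, "hand": 0.5}
    - {"translation": [0, 0, 0], "twist": 0, "hand": 1}
    - {"translation": [0, 0, 0], "twist": 0, "hand": 1}
    - {"translation": [0, 0, 0], "twist": 0, "hand": 1}
    - {"translation": [0, 0, 0], "twist": 0, "hand": 1}
    - {"translation": [0, 0, 0], "twist": 0, "hand": 1}

```text
time: 28.25
tool_pos: [0.4648, -0.2647, 0.067]
tool_rot: [-0.0, 0.995, -0.095, -0.0]
contact_force: [-0.4, 0.0, 0.4]
gripper_width: 1.0
grasp_force: 0.0
```

Emit:
apply_moves:
  targets:
    - {"translation": [0, 0, -0.1], "twist": 0, "hand": 1}
    - {"translation": [0, 0, -0.3], "twist": 0, "hand": 1}
    - {"translation": [0, 0, -0.4], "twist": 0, "hand": 1}
    - {"translation": [-0.2, 0, -0.4], "twist": 0, "hand": 1}
    - {"translation": [-0.3, 0, -0.3], "twist": 0, "hand": 1}
    - {"translation": [0, 0, 0], "twist": 0, "hand": 1}

```text
time: 28.85
tool_pos: [0.4163, -0.2567, 0.2243]
tool_rot: [0.003, 0.995, -0.095, 0.004]
contact_force: [0.1, -0.5, 1.0]
gripper_width: 1.002
grasp_force: 0.0
```

```bash
python3 - <<'E'
from h import *
need([.463,-.268,.072],-.189);blues()
m0=np.load("masks.npy",allow_pickle=True).item()
for c in("scene","side"):
    im=grab_frame(c)
    print([(np.round(r["point"],3).tolist(),round(r["score"],2)) for r in recognise(c,"scoop_mid")])
    for q in("bottle","tin","cup"):print(q,[np.round(r["point"],3).tolist() for r in recognise(c,q)][:1])
    r=regions_of(c,"scoop_mid")
    if r:
        m=r[0]["pixels"];a=m0[c,"scoop_mid"];print(c,m.sum(),a.sum(),"centroid",np.argwhere(m).mean(0),np.argwhere(a).mean(0))
        for s in range(-8,9,4): print(s,end=" ")
        best=max(((np.roll(m,(i,j),(0,1))&a).sum()/(np.roll(m,(i,j),(0,1))|a).sum(),i,j) for i in range(-12,13) for j in range(-12,13));print("best shift IoU",best)
    x=im.astype(int);cv2.imwrite(f"pics/end_{c}.png",im[:,:,::-1])
    # white chips in tray
    hsv=x; w=((x.min(2)>150)).astype(np.uint8);n,l,st,ce=cv2.connectedComponentsWithStats(w)
    k=get_calibration(c);out=[]
    for i in range(1,n):
        if 3<st[i,4]<80:
            P=back(c,[ce[i]],.01,k)[0];d=P[:2]-[.633,-.0265];tx,ty=d[0]*.985+d[1]*.173,-d[0]*.173+d[1]*.985
            if abs(ty)<.08 and -.15<tx<.14: out.append((round(tx,3),round(ty,3),int(st[i,4])))
    print("chips?",out)
E
```

```text
t 28.85 tcp [ 0.4163 -0.2567  0.2243] yaw -0.1911 F [ 0.1 -0.5  1. ] w 1.002 gf 0.0
shift units [0.465 0.013 1.528] twist -0.02
scene [0.624 0.133 0.023] 0.93 tray [0.019 0.159] tool [ 0.13  -0.422 -0.201]
scene [0.402 0.018 0.023] 0.71 tray [-0.22   0.084] tool [-0.066 -0.267 -0.201]
scene [0.59  0.277 0.036] 0.59 tray [0.01  0.306] tool [ 0.069 -0.557 -0.188]
scene [0.592 0.362 0.037] 0.48 tray [0.027 0.39 ] tool [ 0.055 -0.641 -0.187]
side [0.611 0.133 0.024] 0.84 tray [0.006 0.161] tool [ 0.117 -0.42  -0.2  ]
side [0.587 0.279 0.03 ] 0.79 tray [0.008 0.309] tool [ 0.066 -0.558 -0.194]
side [0.585 0.362 0.033] 0.77 tray [0.02  0.391] tool [ 0.048 -0.64  -0.191]
[([0.538, -0.268, 0.032], 0.82), ([0.788, 0.232, 0.104], 0.72)]
bottle [[0.789, 0.233, 0.1]]
tin [[0.789, -0.207, 0.069]]
cup [[0.357, 0.15, 0.064]]
scene 1985 1730 centroid [157.32141058 232.29269521] [157.41618497 229.74219653]
-8 -4 0 4 8 best shift IoU (np.float64(0.8318540433925049), 2, -5)
chips? [(np.float64(-0.146), np.float64(-0.027), 4)]
[([0.53, -0.258, 0.035], 0.66)]
bottle [[0.76, 0.234, 0.09]]
tin [[0.766, -0.202, 0.063]]
cup [[0.76, 0.234, 0.093]]
side 1524 1571 centroid [185.95538058 418.40879265] [182.70910248 413.09993635]
-8 -4 0 4 8 best shift IoU (np.float64(0.9175960346964065), -3, -4)
chips? [(np.float64(0.089), np.float64(-0.04), 6), (np.float64(0.084), np.float64(-0.023), 4), (np.float64(0.084), np.float64(0.023), 6)]
```

```bash
python3 -c "
from plant import *
print(job_done())"
```

```text
the job is handed in; nothing more can be done
None
```

I handed the job in at about 29 s of the 72 s allowed. By the last camera readings both adapters are in the red bin, the scoop is level on its mat and released, and the bottle, tin and cup were not disturbed. All six chips were seen on the tray floor when the scoop lifted clear, but a final recount found only a few of them.

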